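# Fetch the case from behind the bottles

### The arm

A 7-joint arm with a two-finger parallel gripper is mounted at the origin on the work surface. World frame = base frame: x ahead of the robot, y to its left, z up, the work surface at z = 0. Lengths are in m, angles in rad, forces in N, time in s.
With the tool pointing down it reaches from about 0.4 to 0.85 m from the base axis. Payload 4.5 kg.
Tool frame: the origin (TCP) lies on the centre line of the jaws, within the pads' length; the fingertips stand ahead of it and the grasp point (between the pads) lies 3 mm ahead of it (r.finger_overhang is the z of the fingertips in the tool frame, in m); z points along the fingers, y is the direction in which the jaws open and shut (so a half turn about z gives the same grasp; the last joint's range is limited). The gripper opens to 88 mm and grips with 3 to 60 N. Pads are 18 mm wide; open, the fingers measure 123 mm over their backs; the gripper's body (75 mm by 187 mm) begins 45 mm behind the grasp point.
Start: joints at [1.14, 0.689, -0.195, 1.565, 0.157, 0.902, -0.215], TCP at [0.28, -0.559, 0.261] pointing down, gripper open.
Joint ranges: [-3.01, 3.01], [-0.46, 2.08], [-1.47, 1.51], [0.13, 2.56], [-1, 4.14], [0.04, 2.09], [-2.66, 2.66]. Speed limits (rad/s): [2.57, 2.57, 3.14, 3.14, 3.14, 3.14, 3.14].

### API

Orientations are given as a unit quaternion [x, y, z, w].
In Python, from plant import get_state, snapshot, camera_model, workorder, boxes_of, mark_of, r gives the robot as it stands.
- The arm moves only by the tool jog_arm, never from a script. Its argument "rows" is a list of rows, each a list of 2 entries, a list of its own where there are three numbers: the shift along the tool's x, y, z normalised to -1 to 1, where 1 is 75 cm, then the turn about the tool's z normalised to -1 to 1, where 1 is 2 rad. A call has 1 to 20 rows; each row is the pose to reach, as a shift and turn from the pose commanded when the call began, along the tool's axes at that moment; what a row does not reach only later rows make up. A row lasts 1/12 s, in which the tool goes at most 41.7 mm and 7.16 degrees, less where a joint would pass 70% of its speed; a pose out of reach is approached as far as the arm can. A call with a number of a shift or a turn outside -1 to 1 is refused whole. A call with a gripper value outside its range is refused whole. "gripper" is the finger opening in mm, from 0 to 88.1, set as the call begins (left out, the last holds). The fingers move at their own pace and stop on an object; "newtons" is the grip in N (left out, the last holds). Time passes only in rows, so rows that repeat a pose let the fingers close. It gives the time, the measured TCP pose, the force and the opening at its end, in the units of the state.
- get_state(): the state, without advancing time (a new reading comes with each control period).
- snapshot(name): name is "scene" or "top" or "wrist"; returns the picture (384x512x3 uint8, red, green, blue); there is no depth.
- camera_model(name): a dict with "mtx" (3x3 intrinsics, pixels), "extrinsics" (4x4, takes a point from camera to world coordinates); the wrist camera has in their place "T_tool_cam" (4x4, takes a point from camera to tool coordinates, whose origin is the TCP and whose axes are the flange's). Camera axes: x right, y up, looking along -z (the intrinsics and any distortion apply to the point x, -y, -z); pixel columns grow to the right and rows downward; lengths in m; the calibration is good to about 2 mm. The wrist camera is an equidistant fisheye: a pixel r from the principal point sees the ray r / f radians off the axis. A picture is of the moment at which its call begins: read the wrist's pose just before it. camera_model takes no time and is no camera call.
- workorder.finish_job(): hands the job in, once; it reports no verdict.
Trained networks look in the newest picture that a camera, given by its name, has taken for a name from the list of things; names that differ only in an ending like _2 or _b are one class to them, and where a whole thing is asked for, a point or a joint stands for the part that bears it (a point fixed in the world has none). Each returns a list of dicts, best first, with "p" (0 to 1); they miss things now and then, are a little off and sometimes report something else, mostly with a low value. They report only what shows in the picture. A call takes as long as a camera call.
- boxes_of(thing, camera): "rect" ([left, top, right, bottom] in pixels, round what is visible of it).
- mark_of(thing, camera): "pixel" ([row, column] in pixels: a listed point, or the origin of a listed thing).
The state is a dict: "clock": time; "q": joint angles; "qd": joint speeds; "joint_torque": joint torques, N m; "tool_pos": TCP position; "eef_rot": TCP orientation; "contact_force": force on the tool from outside, world axes, zero at the start; "moment": the same for the moment, N m; "opening": opening from 0.0 (shut) to 1.0 (fully open).
Only numpy, scipy, OpenCV 4.12 (cv2) and the standard library are available. Lean on these libraries where they do the work, as an engineer would, in place of code of your own. Each camera call takes 0.05 s, during which the arm holds its last target.

### The job

The spectacles in the job tray are finished and need the black hard case that lies at the back of the wooden stock box. First clear the spray bottle, the flat bottle and the wipes tub out of the box and stand all three upright on the felt mat; then lay the case flat, lid up, in the job tray beside the spectacles; then stand the three back in the box, each on the very spot where it stood at the start and the flat bottle turned as it was. Set things down gently, drop or tip nothing, and leave the spectacles in the tray and the small carton in the box where they are.

Things in the scene. Friction and masses are not known exactly. Their poses are not given: they have to be found in the camera images.
- spray_bottle: Lens-spray bottle, white plastic, round: body 44 mm in diameter and 82 mm high, then a grey pump 26 mm in diameter up to 112 mm. About 0.14 kg. Starts upright in the front row of the stock box. Origin: centre of its underside, z up along the bottle.
- flat_bottle: Flat white plastic bottle, 32 mm (own x) by 54 mm (own y), body 90 mm high, then a grey round cap 24 mm in diameter up to 108 mm. About 0.16 kg. Starts upright in the front row of the stock box, broad faces to the box's front and back. Origin: centre of its underside, z up.
- wipes_tub: Round tub of lens wipes, white with a grey lid, 58 mm in diameter, 95 mm high, straight sides. About 0.18 kg. Starts upright in the front row of the stock box. Origin: centre of its underside, z up.
- spectacle_case: Black hard spectacle case, a closed clamshell, rigid, 158 mm (own x) by 48 mm (own y) by 36 mm high, about 0.09 kg. Starts lying lid up at the back of the stock box, its length along the box's y, 3 to 20 mm behind the front row. Origin: centre of its underside, z up.
- stock_box: Open plywood stock box, fixed: 176 mm (own x) by 240 mm (own y) outside, 50 mm high, walls and floor 9 mm thick. Front (label holder) faces own -x, towards the robot. The front row stands about 39 mm in front of its centre, at about -70, 0 and +70 mm along its y, in any order; the case lies about 21 mm behind its centre, its middle about 24 mm to the -y side, with 34 mm free between it and the back wall. Origin: centre of its underside.
- felt_mat: Grey felt mat, fixed flat on the counter: 240 mm (own x) by 150 mm (own y), 4 mm thick, empty at the start: the side area. Origin: centre of its underside, z up.
- job_tray: Shallow grey plastic job tray, fixed: 240 mm (own x) by 193 mm (own y) outside, 36 mm high, walls and floor 4 mm thick. The finished spectacles lie along its x in its +y half; the -y half is free. Origin: centre of its underside, z up.
- finished_spectacles: Folded black spectacles in the job tray, 136 mm (own x) by 44 mm (own y) by 26 mm high, about 45 mm to the +y side of the tray's centre, length along the tray's x. To be left alone. Origin: centre of their underside.
- lens_carton: Small white carton with a blue band, 44 mm (own x) by 36 mm (own y) by 30 mm high, at the back of the stock box beyond the case's +y end. To be left alone. Origin: centre of its underside.

How it is judged:
By the outcome, as a careful person would: the job done as asked, in the order asked, and still so for the second after the job is handed in, with the robot touching nothing.
It also fails if it takes over 147 s, if anything falls off the work surface, if the arm or the gripper's body presses on something with over 40 N, if the wrist force passes 120 N, or if a joint passes its speed limit or range.

## Working session

There is one attempt and no reset: what is moved stays moved. The work goes in short steps, Python scripts to look and compute and a tool call to move; the robot and the scene stay as the last step left them, time stands still between calls to the robot, and variables do not carry over. Pictures are saved under pics/ and viewed, and the job is handed in when it is done.

Besides the shell and the picture viewer there is one more tool, called after ">>>" by a JSON object that holds its "fn" and its "kwargs". jog_arm: Moves the arm, as the interface text tells. Scaled input: -1 to 1 covers 75 cm each way for a shift and 2 rad each way for a turn. Its arguments: {"type":"object","properties":{"rows":{"type":"array"},"gripper":{"type":"number"},"newtons":{"type":"number"}},"required":["rows"]}

```bash
ls; mkdir -p pics
python3 - <<'E'
from plant import get_state, snapshot, camera_model, r
import cv2,numpy as np
s=get_state(); print(s); print(r.finger_overhang)
for n in ("scene","top","wrist"):
    cv2.imwrite(f"pics/{n}0.png",snapshot(n)[:,:,::-1])
    m=camera_model(n); print(n,m)
E
```

```text
pics
{'clock': 0.0, 'q': array([ 1.13979516,  0.68997971, -0.19448001,  1.56633407,  0.15732318,
        0.90246851, -0.21511496]), 'qd': array([-0.00060628, -0.00068115,  0.00160937,  0.00171404,  0.00094935,
        0.00067209,  0.00139567]), 'joint_torque': array([-5.39447228e-04, -5.27552927e+01, -1.26729079e+00, -1.53424501e+01,
       -5.27052570e-02,  6.58135643e-03,  1.72115138e-04]), 'tool_pos': array([ 0.27983279, -0.5582081 ,  0.25991445]), 'eef_rot': array([ 9.73109425e-01,  2.30341570e-01, -2.86909194e-04, -8.52176786e-04]), 'contact_force': array([ 0.76565493,  0.37416488, -0.65187679]), 'moment': array([ 0.00981774, -0.03870564,  0.00162508]), 'opening': 0.999865456946029}
0.022
scene {'mtx': array([[423.14276318,   0.        , 251.73176455],
       [  0.        , 423.14276318, 199.92189953],
       [  0.        ,   0.        ,   1.        ]]), 'extrinsics': array([[-0.24272883, -0.61020559,  0.75414313,  1.28531014],
       [ 0.97008173, -0.15661658,  0.18550655,  0.17200786],
       [ 0.00491418,  0.77660826,  0.62996465,  0.66513401],
       [ 0.        ,  0.       
[... 283 characters left out ...]
0.99961459, -0.02618373, -0.00922372, -0.02628412],
       [-0.01248378,  0.12721317,  0.99179684,  1.12638257],
       [ 0.        ,  0.        ,  0.        ,  1.        ]])}
wrist {'mtx': array([[297.31863964,   0.        , 260.25973571],
       [  0.        , 297.31863964, 195.35132077],
       [  0.        ,   0.        ,   1.        ]]), 'T_tool_cam': array([[-6.95670624e-04,  9.64608037e-01,  2.63687032e-01,
         6.80599584e-02],
       [ 9.99999256e-01,  9.35326137e-04, -7.83326359e-04,
         5.02980849e-05],
       [-1.00223627e-03,  2.63686291e-01, -9.64607970e-01,
        -1.24175354e-01],
       [ 0.00000000e+00,  0.00000000e+00,  0.00000000e+00,
         1.00000000e+00]])}
```

View pics/scene0.png

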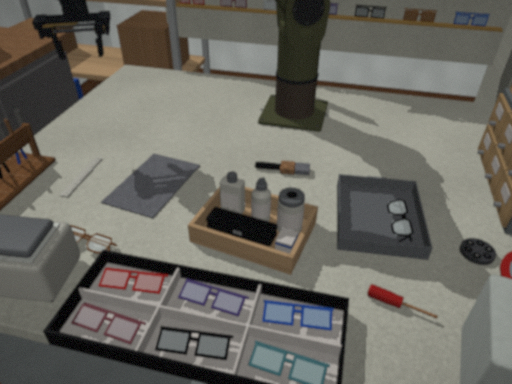

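View pics/top0.png

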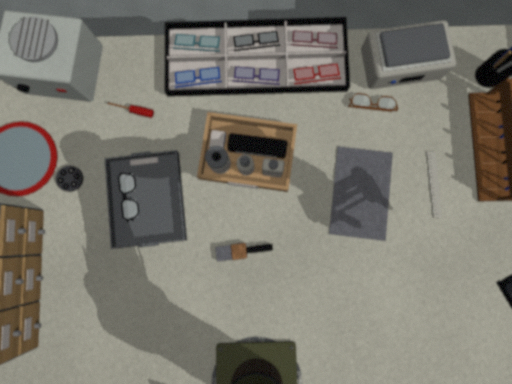

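View pics/wrist0.png

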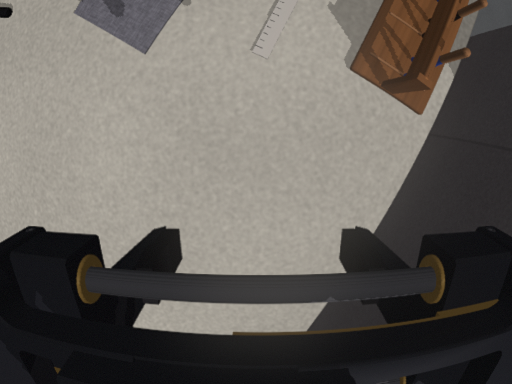

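```bash
cat > h.py <<'E'
import numpy as np, cv2
from scipy.spatial.transform import Rotation as R
from scipy.optimize import least_squares
from plant import get_state, snapshot, camera_model, workorder, boxes_of, mark_of, r
def cam(n, s=None):
    m=camera_model(n)
    if n=='wrist':
        s=s or get_state(); T=np.eye(4); T[:3,:3]=R.from_quat(s['eef_rot']).as_matrix(); T[:3,3]=s['tool_pos']
        return m['mtx'], T@m['T_tool_cam'], True
    return m['mtx'], m['extrinsics'], False
def ray(c,row,col):
    K,E,f=c; u=(col-K[0,2])/K[0,0]; v=(row-K[1,2])/K[1,1]
    if f:
        t=np.hypot(u,v); k=np.sin(t)/t if t>1e-9 else 1; d=np.array([u*k,-v*k,-np.cos(t)])
    else: d=np.array([u,-v,-1.])
    return E[:3,3], E[:3,:3]@d
def pix(c,row,col,z):
    o,d=ray(c,row,col); return o+d*(z-o[2])/d[2]
def proj(c,P):
    K,E,f=c; P=np.atleast_2d(P); q=(P-E[:3,3])@E[:3,:3]; x,y,z=q[:,0],-q[:,1],-q[:,2]
    if f:
        h=np.hypot(x,y); t=np.arctan2(h,z); k=np.where(h>1e-9,t/np.maximum(h,1e-9),1/z); u,v=x*k,y*k
    else: u,v=x/z,y/z
    return np.c_[v*K[1,1]+K[1,2], u*K[0,0]+K[0,2]]  # row,col
def boxpts(x,y,yaw,lx,ly,z):
    c,s=np.cos(yaw),np.sin(yaw)
    return np.array([[x+c*a-s*b,y+s*a+c*b,z] for a,b in((lx/2,ly/2),(-lx/2,ly/2),(-lx/2,-ly/2),(lx/2,-ly/2))])
def state():
    s=get_state(); e=R.from_quat(s['eef_rot']).as_matrix()
    print('t %.2f'%s['clock'],'pos',s['tool_pos'].round(4),'xax',e[:,0].round(4),'zax',e[:,2].round(4),'F',s['contact_force'].round(1),'open',round(s['opening']*88.1,1),'q',s['q'].round(2)); return s
def save(n,name,scale=1,crop=None,marks=()):
    im=snapshot(n)[:,:,::-1].copy()
    for (rr,cc) in marks: cv2.circle(im,(int(round(cc)),int(round(rr))),1,(0,0,255),-1)
    if crop: im=im[crop[0]:crop[1],crop[2]:crop[3]]
    im=cv2.resize(im,None,fx=scale,fy=scale,interpolation=cv2.INTER_CUBIC); cv2.imwrite('pics/'+name,im)
E
python3 - <<'E'
from h import *
H=dict(spray_bottle=0,flat_bottle=0,wipes_tub=0,spectacle_case=.009,stock_box=0,felt_mat=0,job_tray=0,finished_spectacles=.004,lens_carton=.009)
for n in('top','scene'):
    snapshot(n);c=cam(n)
    for t,z in H.items():
        m=mark_of(t,n)[:1]
        for a in m: print(n,t,round(a['p'],2),np.round(a['pixel'],1),pix(c,*a['pixel'],z if 'bott' not in t and 'tub' not in t else .009).round(3), [np.round(b['rect']) for b in boxes_of(t,n)[:1]])
state()
E
```

```text
top spray_bottle 0.52 [169.  247.4] [0.552 0.01  0.009] [array([238., 158., 253., 176.])]
top flat_bottle 0.79 [171.6 273.1] [ 0.543 -0.059  0.009] [array([261., 160., 286., 180.])]
top wipes_tub 0.81 [164.8 222. ] [0.565 0.079 0.009] [array([204., 147., 233., 173.])]
top spectacle_case 0.61 [147.  252.7] [ 0.612 -0.005  0.009] [array([223., 136., 288., 160.])]
top stock_box 0.91 [153.1 249. ] [0.598 0.005 0.   ] [array([194., 115., 299., 194.])]
top felt_mat 0.66 [161.9 220.9] [0.575 0.082 0.   ] [array([334., 145., 394., 242.])]
top job_tray 0.81 [202.  149.1] [0.471 0.278 0.   ] [array([107., 152., 187., 253.])]
top finished_spectacles 0.71 [197.3 129.2] [0.484 0.33  0.004] [array([119., 173., 137., 222.])]
top lens_carton 0.65 [137.7 216.1] [0.641 0.094 0.009] [array([208., 132., 227., 149.])]
scene spray_bottle 0.85 [218.3 258.1] [0.562 0.01  0.009] [array([251., 178., 272., 220.])]
scene flat_bottle 0.79 [208.7 234.9] [ 0.542 -0.052  0.009] [array([222., 170., 244., 212.])]
scene wipes_tub 0.6 [228.  292.8] [0.575 0.094 0.009] [array([279., 189., 302., 231.])]
scene spectacle_case 0.88 [234.3 240.7] [ 0.624 -0.015  0.009] [array([206., 208., 280., 246.])]
scene stock_box 0.96 [231.7 254.4] [0.599 0.01  0.   ] []
scene felt_mat 0.76 [181.  151.9] [ 0.478 -0.298  0.   ] [array([100., 155., 201., 216.])]
scene job_tray 0.78 [218.7 376.2] [0.484 0.279 0.   ] [array([274., 230., 298., 250.])]
scene finished_spectacles 0.71 [222.7 394.2] [0.493 0.32  0.004] [array([383., 199., 414., 243.])]
scene lens_carton 0.83 [249.  286.2] [0.644 0.091 0.009] [array([275., 227., 296., 254.])]
t 2.05 pos [ 0.2801 -0.5587  0.2607] xax [ 0.8939  0.4482 -0.    ] zax [ 0. -0. -1.] F [-0.6 -0.1 -0.5] open 87.7 q [ 1.14  0.69 -0.19  1.57  0.16  0.9  -0.22]
```

```bash
cat >> h.py <<'E'
def plan(p,ang=None,s=None):
    """print normalised shift/turn to bring TCP to p with tool x at world angle ang(deg)"""
    s=s or get_state(); e=R.from_quat(s['eef_rot']).as_matrix(); d=e.T@(np.array(p)-s['tool_pos'])
    a=np.degrees(np.arctan2(e[1,0],e[0,0])); t=0 if ang is None else -((ang-a+180)%360-180)
    print('shift',(d/.75).round(4),'turn',round(np.radians(t)/2,4),'rows>=',int(np.ceil(max(np.linalg.norm(d)/.0417,abs(t)/7.16))),'dist',np.linalg.norm(d).round(4),'tool x deg',round(a,2))
E
python3 - <<'E'
from h import *
state(); plan((.56,0.03,.30),82)
save('top','top1.png',4,(100,250,100,300))
E
```

```text
t 2.05 pos [ 0.2801 -0.5587  0.2607] xax [ 0.8939  0.4482 -0.    ] zax [ 0. -0. -1.] F [-0.6 -0.1 -0.5] open 87.7 q [ 1.14  0.69 -0.19  1.57  0.16  0.9  -0.22]
shift [ 0.6854 -0.5344 -0.0524] turn -0.4832 rows>= 16 dist 0.653 tool x deg 26.63
```

View pics/top1.png

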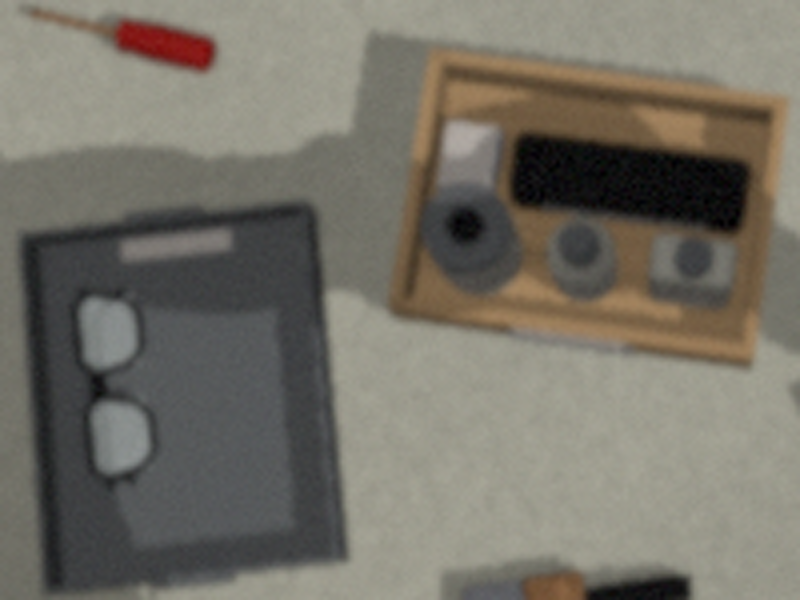

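>>> {"fn": "jog_arm", "kwargs": {"rows": [[[0.685,-0.534,-0.052],-0.483],[[0.685,-0.534,-0.052],-0.483],[[0.685,-0.534,-0.052],-0.483],[[0.685,-0.534,-0.052],-0.483],[[0.685,-0.534,-0.052],-0.483],[[0.685,-0.534,-0.052],-0.483],[[0.685,-0.534,-0.052],-0.483],[[0.685,-0.534,-0.052],-0.483],[[0.685,-0.534,-0.052],-0.483],[[0.685,-0.534,-0.052],-0.483],[[0.685,-0.534,-0.052],-0.483],[[0.685,-0.534,-0.052],-0.483],[[0.685,-0.534,-0.052],-0.483],[[0.685,-0.534,-0.052],-0.483],[[0.685,-0.534,-0.052],-0.483],[[0.685,-0.534,-0.052],-0.483],[[0.685,-0.534,-0.052],-0.483],[[0.685,-0.534,-0.052],-0.483],[[0.685,-0.534,-0.052],-0.483],[[0.685,-0.534,-0.052],-0.483]]}}

```text
clock: 3.77
tool_pos: [0.5594, 0.0275, 0.2995]
eef_rot: [0.756, 0.655, -0.001, 0.0]
contact_force: [0.4, -0.5, -0.4]
opening: 0.999
```

Run:
```python
from h import *
s=state(); cw=cam('wrist',s); save('wrist','w1.png',1.5)
c=cam('top')
def fit(px,z,lx,ly,g):
    pts=np.array([pix(c,rr,cc,z)[:2] for cc,rr in px])
    f=lambda v:(boxpts(*v,lx,ly,z)[:,:2]-pts).ravel()
    q=least_squares(f,g); print(q.x.round(4),np.degrees(q.x[2]).round(2),'res',q.fun.reshape(-1,2).round(4).tolist())
fit([(207.5,113),(198,178.2),(287.5,190.7),(296.2,124.5)],.05,.176,.24,(.6,0,-.1))
fit([(105.5,159),(112,248),(186.5,239.5),(177.5,151.7)],.036,.24,.193,(.5,.28,0))
fit([(335,147),(330,235),(386,240),(393,152)],.004,.24,.15,(.5,-.3,0))
```

```text
t 3.77 pos [0.5594 0.0275 0.2995] xax [ 0.1421  0.9899 -0.0018] zax [-0.001  -0.0016 -1.    ] F [ 0.4 -0.5 -0.4] open 88.0 q [ 0.14  0.58 -0.45  1.71  0.31  0.92 -0.58]
[ 0.5919  0.0085 -0.1613] -9.24 res [[0.0002, 0.0016], [0.0001, 0.0035], [0.0002, -0.0028], [-0.0005, -0.0023]]
[0.4753 0.2779 0.0905] 5.19 res [[0.0017, 0.0002], [-0.0034, 0.0003], [-0.0029, 0.0005], [0.0047, -0.0009]]
[ 0.4799 -0.2922 -0.1208] -6.92 res [[0.0009, -0.0034], [-0.0003, 0.0009], [-0.0016, -0.0013], [0.001, 0.0037]]
```

View pics/w1.png

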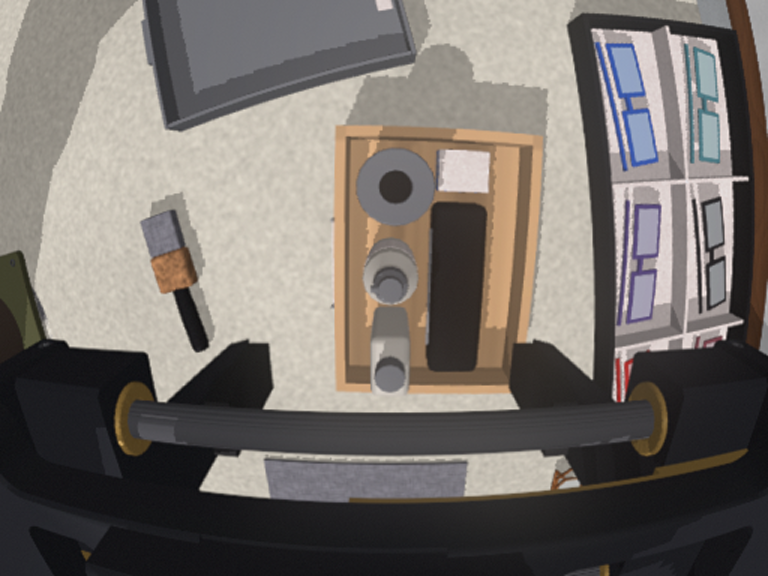

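Run:
```python
from h import *
s=get_state(); c=cam('wrist',s)
P=lambda cc,rr,z: pix(c,rr/1.5,cc/1.5,z)[:2]
pts=np.array([P(542,135,.05),P(336,125,.05),P(336,391,.05)])
f=lambda v:(boxpts(*v,.176,.24,.05)[:3,:2]-pts).ravel()
q=least_squares(f,(.59,0,-.15)); print('box',q.x.round(4),np.degrees(q.x[2]),q.fun.reshape(-1,2).round(4).tolist())
b=q.x
def loc(p,b=b):
    d=np.array(p)-b[:2]; return np.array([np.cos(b[2])*d[0]+np.sin(b[2])*d[1],-np.sin(b[2])*d[0]+np.cos(b[2])*d[1]])
for n,p in dict(tub=P(396,187,.104),spray=P(389,286,.121),spraybody=P(390,273,.091),flat=P(389,375,.117)).items(): print(n,p.round(4),loc(p).round(4))
pts=np.array([P(486,204,.045),P(431,204,.045),P(427,370,.045),P(477,371,.045)])
print('case c',pts.mean(0),loc(pts.mean(0)),[loc(p).round(3).tolist() for p in pts])
```

```text
box [ 0.597   0.009  -0.1667] -9.55359213873023 [[0.0005, -0.0003], [-0.0007, 0.0001], [0.0002, 0.0003]]
tub [0.5721 0.0843] [-0.0371  0.0701]
spray [0.5574 0.0174] [-0.0405  0.0017]
spraybody [0.5584 0.0198] [-0.0399  0.0042]
flat [ 0.5472 -0.0527] [-0.0389 -0.0691]
case c [ 0.61243281 -0.01533147] [ 0.01924271 -0.02145005] [[0.041, 0.057], [-0.006, 0.055], [-0.003, -0.098], [0.045, -0.099]]
```

Run:
```python
from h import *
plan((.547,-.0525,.155),80.45)
```

```text
shift [-0.1077 -0.0011  0.1929] turn 0.0119 rows>= 4 dist 0.1657 tool x deg 81.82
```

>>> {"fn": "jog_arm", "kwargs": {"rows": [[[-0.108,-0.001,0.193],0.012],[[-0.108,-0.001,0.193],0.012],[[-0.108,-0.001,0.193],0.012],[[-0.108,-0.001,0.193],0.012],[[-0.108,-0.001,0.193],0.012],[[-0.108,-0.001,0.193],0.012],[[-0.108,-0.001,0.193],0.012],[[-0.108,-0.001,0.193],0.012]]}}

```text
clock: 4.48
tool_pos: [0.5495, -0.0491, 0.157]
eef_rot: [0.762, 0.647, 0.002, 0.001]
contact_force: [-0.9, 0.2, 0.5]
opening: 1.0
```

Run:
```python
from h import *
s=state(); cw=cam('wrist',s); save('wrist','w2.png',1.5)
```

```text
t 4.48 pos [ 0.5495 -0.0491  0.157 ] xax [0.1621 0.9868 0.0019] zax [ 0.0043  0.0012 -1.    ] F [-0.9  0.2  0.5] open 88.1 q [ 0.22  0.76 -0.35  1.88  0.45  0.58 -0.59]
```

View pics/w2.png

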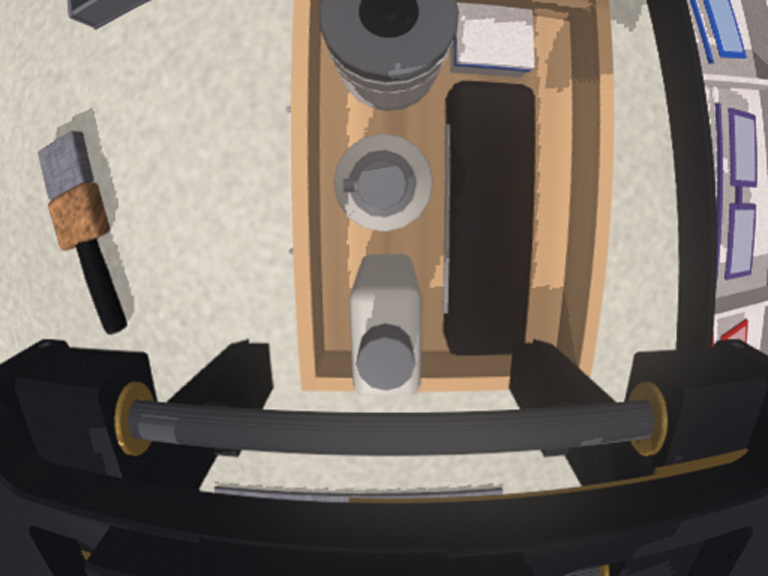

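Run:
```python
from h import *
plan((.547,-.0525,.155),80.45)
```

```text
shift [-0.0051 -0.0025  0.0027] turn 0.0021 rows>= 1 dist 0.0047 tool x deg 80.69
```

>>> {"fn": "jog_arm", "kwargs": {"rows": [[[0,0,0],0],[[0,0,0],0],[[0,0,0],0]]}}

```text
clock: 4.78
tool_pos: [0.5483, -0.05, 0.1558]
eef_rot: [0.762, 0.647, 0.001, 0.0]
contact_force: [0.0, 0.4, 0.6]
opening: 0.999
```

Run:
```python
from h import *
s=state(); cw=cam('wrist',s); save('wrist','w3.png',1.5)
plan((.547,-.0525,.155),80.45)
```

```text
t 4.78 pos [ 0.5483 -0.05    0.1558] xax [1.626e-01 9.867e-01 2.000e-04] zax [ 0.0015 -0.     -1.    ] F [0.  0.4 0.6] open 88.1 q [ 0.22  0.76 -0.35  1.88  0.45  0.58 -0.59]
shift [-0.0033 -0.001   0.0007] turn 0.0016 rows>= 1 dist 0.0026 tool x deg 80.63
```

View pics/w3.png

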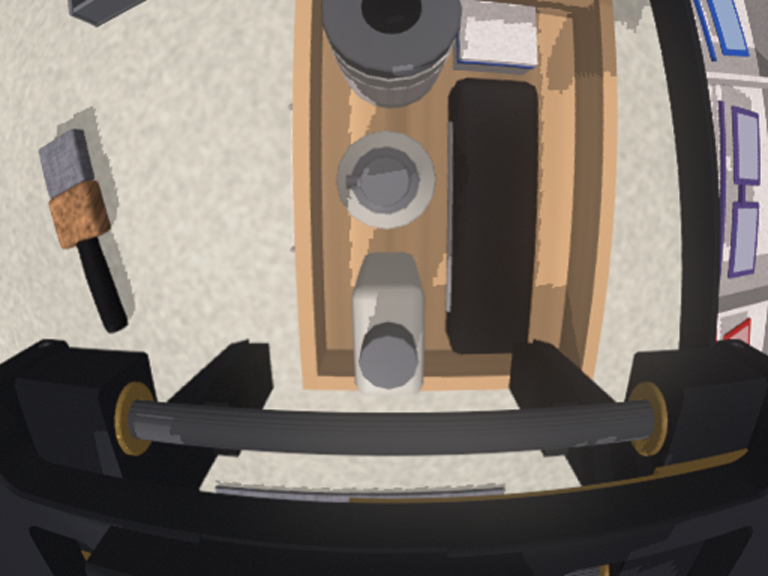

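```bash
cat >> h.py <<'E'
BOX=(.597,.009,-.1667)
def loc(p,b=BOX):
    d=np.array(p)[:2]-np.array(b[:2]); return np.array([np.cos(b[2])*d[0]+np.sin(b[2])*d[1],-np.sin(b[2])*d[0]+np.cos(b[2])*d[1]])
def glob(p,b):
    return np.array([b[0]+np.cos(b[2])*p[0]-np.sin(b[2])*p[1], b[1]+np.sin(b[2])*p[0]+np.cos(b[2])*p[1]])
E
python3 - <<'E'
from h import *
s=get_state(); c=cam('wrist',s)
P=lambda cc,rr,z: pix(c,rr/1.5,cc/1.5,z)[:2]
for n,p in dict(spray=P(388,181,.121),spraybody=P(386,180,.091),flat=P(388,362,.117),tub=P(391,12,.104),bl=P(303,390,.05),case=P(494,217,.045)).items(): print(n,p.round(4),loc(p).round(4))
print(proj(c,boxpts(*BOX,.176,.24,.05))*1.5)
M=(.48,-.292,-.121)
for l in((-.055,-.038),(.065,0),(-.055,.038)): print(glob(l,M))
E
```

```text
spray [0.5585 0.0142] [-0.0388 -0.0013]
spraybody [0.5575 0.0143] [-0.0398 -0.0013]
flat [ 0.5469 -0.0553] [-0.0388 -0.0718]
tub [0.5709 0.0823] [-0.0379  0.068 ]
bl [ 0.4894 -0.0952] [-0.0888 -0.1206]
case [ 0.611  -0.0143] [ 0.0176 -0.0207]
[[-13.52487166 611.6065029 ]
 [-34.83713107 297.27603667]
 [389.11274172 304.23150204]
 [384.11625967 592.64379113]]
[ 0.42081535 -0.32308339]
[ 0.54452475 -0.29984582]
[ 0.42998892 -0.24763907]
```

Run:
```python
from h import *
plan((.547,-.054,.086),80.45)
```

```text
shift [-0.0053 -0.0008  0.0927] turn 0.0016 rows>= 2 dist 0.0696 tool x deg 80.63
```

>>> {"fn": "jog_arm", "kwargs": {"rows": [[[-0.005,-0.001,0.03],0.001],[[-0.005,-0.001,0.06],0.001],[[-0.005,-0.001,0.08],0.001],[[-0.005,-0.001,0.092],0.001],[[-0.005,-0.001,0.092],0.001],[[-0.005,-0.001,0.092],0.001],[[-0.005,-0.001,0.092],0.001],[[-0.005,-0.001,0.092],0.001]]}}

```text
clock: 5.5
tool_pos: [0.5473, -0.054, 0.087]
eef_rot: [0.763, 0.646, 0.001, 0.001]
contact_force: [0.2, -0.1, 0.5]
opening: 0.998
```

Run:
```python
from h import *
s=state(); save('wrist','w4.png',1.5)
```

```text
t 5.50 pos [ 0.5473 -0.054   0.087 ] xax [1.653e-01 9.863e-01 3.000e-04] zax [ 0.002  0.    -1.   ] F [ 0.2 -0.1  0.5] open 87.9 q [ 0.17  0.87 -0.27  1.92  0.52  0.42 -0.65]
```

View pics/w4.png

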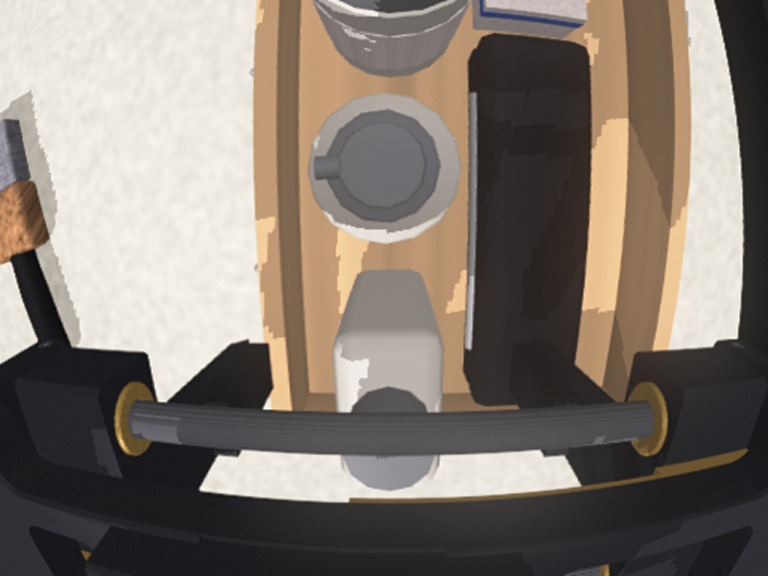

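>>> {"fn": "jog_arm", "kwargs": {"rows": [[[-0.0005,0,0],0],[[-0.0005,0,0],0],[[-0.0005,0,0],0],[[-0.0005,0,0],0],[[-0.0005,0,0],0],[[-0.0005,0,0],0]], "gripper": 36, "newtons": 12}}

```text
clock: 6.05
tool_pos: [0.5464, -0.0544, 0.086]
eef_rot: [0.763, 0.646, -0.0, 0.0]
contact_force: [-0.1, 0.2, 0.2]
opening: 0.57
```

>>> {"fn": "jog_arm", "kwargs": {"rows": [[[0,0,0],0],[[0,0,0],0],[[0,0,0],0],[[0,0,0],0]], "gripper": 26, "newtons": 15}}

```text
clock: 6.38
tool_pos: [0.5465, -0.0545, 0.0859]
eef_rot: [0.763, 0.646, 0.0, 0.0]
contact_force: [0.2, 0.2, 0.3]
opening: 0.361
```

Run:
```python
from h import *
s=state(); save('wrist','w5.png',1)
plan((.5473,-.054,.2),80.45)
plan((.4208,-.323,.2),80.45)
```

```text
t 6.38 pos [ 0.5465 -0.0545  0.0859] xax [ 0.1652  0.9863 -0.    ] zax [ 1.e-04 -1.e-04 -1.e+00] F [0.2 0.2 0.3] open 31.8 q [ 0.17  0.87 -0.27  1.92  0.52  0.42 -0.65]
shift [ 0.0008  0.001  -0.1521] turn 0.0004 rows>= 3 dist 0.1141 tool x deg 80.49
shift [-0.3808 -0.1061 -0.1521] turn 0.0004 rows>= 8 dist 0.3177 tool x deg 80.49
```

View pics/w5.png

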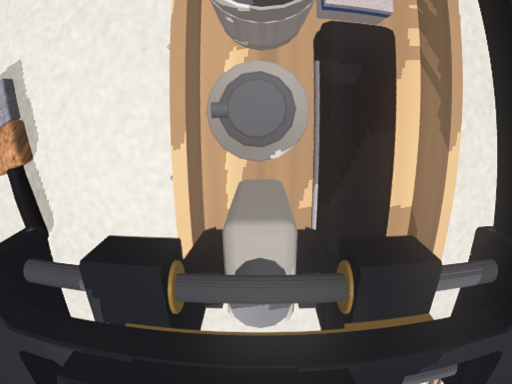

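>>> {"fn": "jog_arm", "kwargs": {"rows": [[[0,0,-0.015],0],[[0,0,-0.04],0],[[0,0,-0.075],0],[[0,0,-0.12],0],[[-0.04,-0.01,-0.13],0],[[-0.08,-0.022,-0.13],0],[[-0.13,-0.036,-0.13],0],[[-0.18,-0.05,-0.13],0],[[-0.23,-0.064,-0.13],0],[[-0.28,-0.078,-0.13],0],[[-0.32,-0.09,-0.13],0],[[-0.36,-0.1,-0.12],0],[[-0.381,-0.106,-0.1],0],[[-0.381,-0.106,-0.07],0],[[-0.381,-0.106,-0.05],0],[[-0.381,-0.106,-0.03],0],[[-0.381,-0.106,-0.03],0],[[-0.381,-0.106,-0.03],0],[[-0.381,-0.106,-0.03],0]]}}

```text
clock: 8.02
tool_pos: [0.4213, -0.3232, 0.1094]
eef_rot: [0.763, 0.646, 0.0, 0.001]
contact_force: [0.7, -1.1, -0.8]
opening: 0.359
```

Run:
```python
from h import *
s=state(); save('scene','s6.png',3,(130,260,90,340))
plan((.4208,-.323,.0812),80.45)
```

```text
t 8.02 pos [ 0.4213 -0.3232  0.1094] xax [ 1.650e-01  9.863e-01 -4.000e-04] zax [ 1.e-03 -6.e-04 -1.e+00] F [ 0.7 -1.1 -0.8] open 31.6 q [ 0.77  0.82 -0.34  1.96  0.59  0.45 -0.17]
shift [ 0.0003 -0.001   0.0379] turn 0.0004 rows>= 1 dist 0.0284 tool x deg 80.5
```

View pics/s6.png

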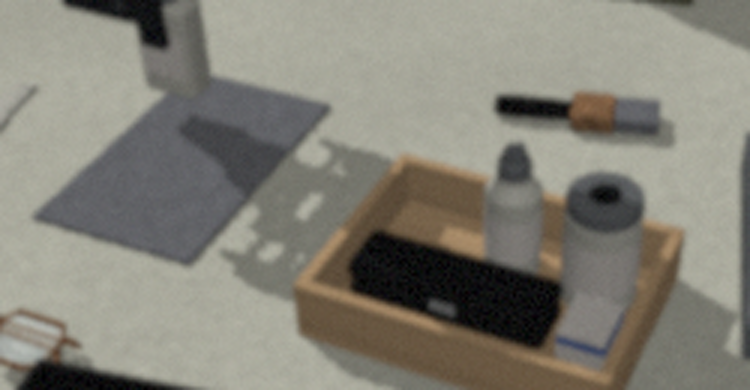

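Run:
```python
from h import *
c=cam('scene')
pts=np.array([pix(c,rr,cc,.004)[:2] for cc,rr in((200,165),(161.7,156),(102.7,201.7),(153.3,217.7))])
print(pts.round(3))
g=np.array([pts[i] for i in(3,0,1,2)])
f=lambda v:(boxpts(*v,.24,.15,.004)[:,:2]-g).ravel()
q=least_squares(f,(.48,-.29,-.12)); print(q.x,q.fun.round(4))
print(boxpts(.48,-.292,-.121,.24,.15,0).round(3))
for p in boxpts(.4208,-.323,-.1667,.032,.054,.004): print(loc(p,q.x))
```

```text
[[ 0.381 -0.198]
 [ 0.365 -0.318]
 [ 0.592 -0.376]
 [ 0.616 -0.231]]
[ 0.48851546 -0.2808706  -0.18252233] [ 0.0042  0.0021  0.0031  0.0127 -0.0085 -0.0146  0.0011 -0.0002]
[[ 0.608 -0.232  0.   ]
 [ 0.37  -0.203  0.   ]
 [ 0.352 -0.352  0.   ]
 [ 0.59  -0.381  0.   ]]
[-0.0433729  -0.02647089]
[-0.07536889 -0.02697718]
[-0.07451452 -0.08097043]
[-0.04251853 -0.08046413]
```

>>> {"fn": "jog_arm", "kwargs": {"rows": [[[0.006,-0.001,0.01],0],[[0.006,-0.001,0.02],0],[[0.006,-0.001,0.028],0],[[0.006,-0.001,0.033],0],[[0.006,-0.001,0.036],0],[[0.006,-0.001,0.037],0],[[0.006,-0.001,0.0375],0],[[0.006,-0.001,0.0375],0],[[0.006,-0.001,0.0375],0],[[0.006,-0.001,0.0375],0]]}}

```text
clock: 8.9
tool_pos: [0.4206, -0.3184, 0.0808]
eef_rot: [0.763, 0.646, -0.0, -0.0]
contact_force: [-1.8, 1.4, 4.5]
opening: 0.36
```

Run:
```python
from h import *
s=state(); save('scene','s7.png',3,(110,240,90,340))
```

```text
t 8.90 pos [ 0.4206 -0.3184  0.0808] xax [ 1.649e-01  9.863e-01 -3.000e-04] zax [-3.e-04 -3.e-04 -1.e+00] F [-1.8  1.4  4.5] open 31.8 q [ 0.73  0.87 -0.29  1.98  0.62  0.38 -0.21]
```

View pics/s7.png

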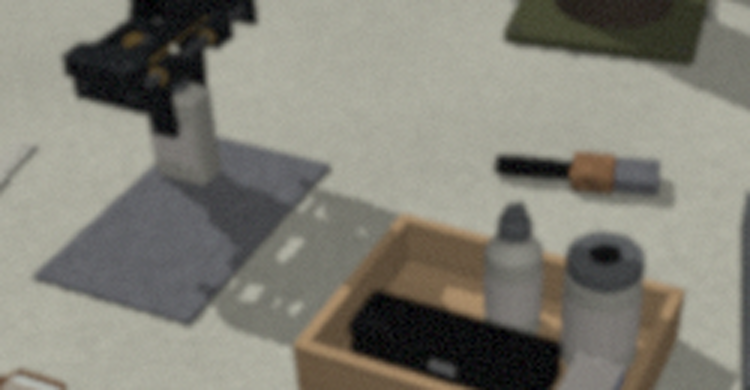

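>>> {"fn": "jog_arm", "kwargs": {"rows": [[[0,0,0],0],[[0,0,0],0],[[0,0,0],0],[[0,0,0],0],[[0,0,0],0]], "gripper": 62}}

```text
clock: 9.37
tool_pos: [0.4209, -0.3187, 0.0803]
eef_rot: [0.763, 0.646, 0.0, 0.0]
contact_force: [0.0, 0.2, 0.6]
opening: 0.697
```

Run:
```python
from h import *
s=state()
plan((.4206,-.3184,.2),80.45)
plan((.558,.0155,.16),80.45)
```

```text
t 9.37 pos [ 0.4209 -0.3187  0.0803] xax [ 1.653e-01  9.862e-01 -1.000e-04] zax [ 1.e-04 -1.e-04 -1.e+00] F [0.  0.2 0.6] open 61.4 q [ 0.73  0.87 -0.28  1.98  0.62  0.38 -0.21]
shift [ 0.0003 -0.0004 -0.1596] turn 0.0003 rows>= 3 dist 0.1197 tool x deg 80.49
shift [ 0.4696  0.1067 -0.1063] turn 0.0003 rows>= 9 dist 0.3699 tool x deg 80.49
```

>>> {"fn": "jog_arm", "kwargs": {"rows": [[[0,0,-0.03],0],[[0,0,-0.07],0],[[0,0,-0.106],0],[[0.05,0.011,-0.106],0],[[0.1,0.022,-0.106],0],[[0.16,0.036,-0.106],0],[[0.22,0.05,-0.106],0],[[0.28,0.064,-0.106],0],[[0.34,0.077,-0.106],0],[[0.39,0.089,-0.106],0],[[0.43,0.098,-0.106],0],[[0.455,0.104,-0.106],0],[[0.4696,0.1067,-0.106],0],[[0.4696,0.1067,-0.106],0],[[0.4696,0.1067,-0.106],0],[[0.4696,0.1067,-0.106],0],[[0.4696,0.1067,-0.106],0]], "gripper": 88}}

```text
clock: 10.78
tool_pos: [0.5571, 0.0124, 0.1596]
eef_rot: [0.765, 0.645, -0.001, 0.0]
contact_force: [0.4, -1.3, 0.1]
opening: 1.001
```

Run:
```python
from h import *
s=state(); save('wrist','w8.png',1.5)
save('scene','s8.png',3,(110,240,90,340))
```

```text
t 10.78 pos [0.5571 0.0124 0.1596] xax [ 0.169   0.9856 -0.0024] zax [-0.0013 -0.0022 -1.    ] F [ 0.4 -1.3  0.1] open 88.2 q [ 0.09  0.76 -0.34  1.86  0.42  0.6  -0.68]
```

View pics/w8.png

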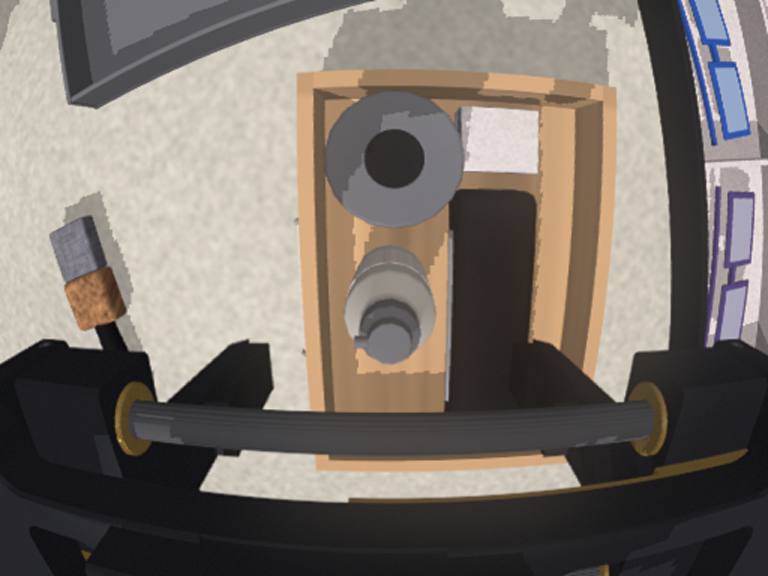

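View pics/s8.png

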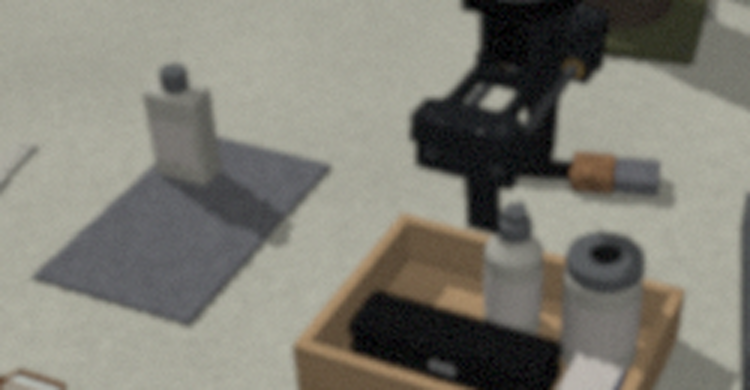

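Run:
```python
from h import *
s=get_state(); s['tool_pos']=np.array([0.5571,0.0124,0.1596]); s['eef_rot']=s['eef_rot']
c=cam('wrist',s)
P=lambda cc,rr,z: pix(c,rr/1.5,cc/1.5,z)[:2]
for n,p in dict(spray=P(389,341,.121),spraybody=P(390,311,.091),tub=P(394.5,158.5,.104),tl=P(298,74,.05),tr=P(616,90,.05),bl=P(318,469,.05)).items(): print(n,p.round(4),loc(p).round(4))
state(); plan((.558,.0145,.086),80.45)
```

```text
spray [0.5577 0.016 ] [-0.0399  0.0004]
spraybody [0.5585 0.0187] [-0.0396  0.0031]
tub [0.5717 0.0848] [-0.0376  0.0706]
tl [0.5306 0.1412] [-0.0874  0.1193]
tr [0.7032 0.1112] [0.0878 0.1184]
bl [ 0.4913 -0.094 ] [-0.0872 -0.1191]
t 10.88 pos [0.5575 0.0133 0.1598] xax [ 0.1682  0.9858 -0.0013] zax [-7.0e-04 -1.2e-03 -1.0e+00] F [0.4 0.2 0.1] open 88.5 q [ 0.09  0.76 -0.34  1.86  0.42  0.6  -0.68]
shift [0.0018 0.0005 0.0984] turn -0.0011 rows>= 2 dist 0.0738 tool x deg 80.32
```

>>> {"fn": "jog_arm", "kwargs": {"rows": [[[0.001,0,0.03],0],[[0.001,0,0.06],0],[[0.001,0,0.085],0],[[0.001,0,0.098],0],[[0.001,0,0.098],0],[[0.001,0,0.098],0],[[0.001,0,0.098],0],[[0.001,0,0.098],0],[[0.001,0,0.098],0]]}}

```text
clock: 11.63
tool_pos: [0.5587, 0.0163, 0.0874]
eef_rot: [0.763, 0.646, 0.001, 0.001]
contact_force: [0.1, 0.5, 1.0]
opening: 0.998
```

Run:
```python
from h import *
s=state(); save('wrist','w9.png',1.5)
```

```text
t 11.63 pos [0.5587 0.0163 0.0874] xax [1.654e-01 9.862e-01 5.000e-04] zax [ 1.9e-03  2.0e-04 -1.0e+00] F [0.1 0.5 1. ] open 87.9 q [ 0.04  0.87 -0.26  1.89  0.48  0.44 -0.74]
```

View pics/w9.png

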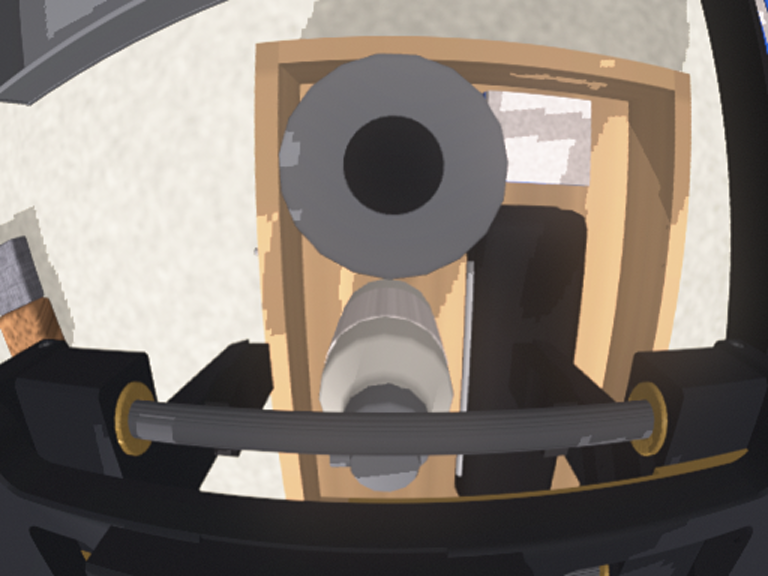

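>>> {"fn": "jog_arm", "kwargs": {"rows": [[[0,-0.0007,0],0],[[0,-0.0007,0],0],[[0,-0.0007,0],0],[[0,-0.0007,0],0],[[0,-0.0007,0],0]], "gripper": 48, "newtons": 12}}

```text
clock: 12.1
tool_pos: [0.5575, 0.0164, 0.0863]
eef_rot: [0.763, 0.646, -0.0, 0.0]
contact_force: [-0.1, -0.6, 0.5]
opening: 0.643
```

>>> {"fn": "jog_arm", "kwargs": {"rows": [[[0,0,0],0],[[0,0,0],0],[[0,0,0],0],[[0,0,0],0]], "gripper": 38, "newtons": 15}}

```text
clock: 12.43
tool_pos: [0.5574, 0.0164, 0.0863]
eef_rot: [0.763, 0.646, -0.0, -0.0]
contact_force: [-0.5, -0.2, 0.3]
opening: 0.489
```

Run:
```python
from h import *
s=state(); save('wrist','w10.png',1)
plan((.5445,-.300,.22),80.45)
```

```text
t 12.43 pos [0.5574 0.0164 0.0863] xax [ 1.652e-01  9.863e-01 -1.000e-04] zax [-2.e-04 -1.e-04 -1.e+00] F [-0.5 -0.2  0.3] open 43.1 q [ 0.04  0.87 -0.26  1.89  0.48  0.44 -0.74]
shift [-0.4189  0.0526 -0.1782] turn 0.0004 rows>= 9 dist 0.3437 tool x deg 80.49
```

View pics/w10.png

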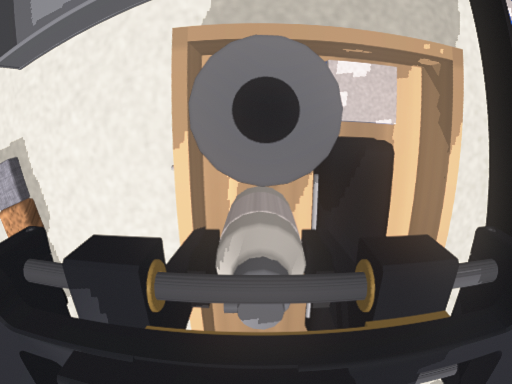

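>>> {"fn": "jog_arm", "kwargs": {"rows": [[[0,0,-0.015],0],[[0,0,-0.04],0],[[0,0,-0.075],0],[[0,0,-0.11],0],[[-0.04,0.005,-0.12],0],[[-0.09,0.011,-0.12],0],[[-0.14,0.018,-0.12],0],[[-0.19,0.024,-0.12],0],[[-0.24,0.03,-0.12],0],[[-0.29,0.036,-0.12],0],[[-0.34,0.042,-0.12],0],[[-0.38,0.048,-0.11],0],[[-0.41,0.052,-0.09],0],[[-0.419,0.053,-0.06],0],[[-0.419,0.053,-0.035],0],[[-0.419,0.053,-0.025],0],[[-0.419,0.053,-0.02],0],[[-0.419,0.053,-0.02],0],[[-0.419,0.053,-0.02],0],[[-0.419,0.053,-0.02],0]]}}

```text
clock: 14.15
tool_pos: [0.5458, -0.2998, 0.1027]
eef_rot: [0.763, 0.646, 0.001, 0.001]
contact_force: [-0.4, 0.2, -0.9]
opening: 0.491
```

Run:
```python
from h import *
s=state()
plan((.5445,-.300,.0813),80.45)
```

```text
t 14.15 pos [ 0.5458 -0.2998  0.1027] xax [ 1.644e-01  9.864e-01 -3.000e-04] zax [ 2.1e-03 -7.0e-04 -1.0e+00] F [-0.4  0.2 -0.9] open 43.3 q [ 0.63  0.91 -0.38  1.68  0.51  0.64 -0.19]
shift [-0.0005 -0.0018  0.0285] turn 0.0008 rows>= 1 dist 0.0214 tool x deg 80.54
```

>>> {"fn": "jog_arm", "kwargs": {"rows": [[[0,0,0.008],0],[[0,0,0.014],0],[[0,0,0.019],0],[[0,0,0.023],0],[[0,0,0.025],0],[[0,0,0.0265],0],[[0,0,0.0265],0],[[0,0,0.0265],0],[[0,0,0.0265],0]]}}

```text
clock: 14.9
tool_pos: [0.545, -0.3002, 0.0815]
eef_rot: [0.763, 0.646, 0.0, 0.0]
contact_force: [-0.0, 0.2, -0.9]
opening: 0.49
```

Run:
```python
from h import *
s=state(); save('scene','s11.png',3,(110,240,90,340))
```

```text
t 14.90 pos [ 0.545  -0.3002  0.0815] xax [ 1.652e-01  9.863e-01 -1.000e-04] zax [ 4.e-04 -1.e-04 -1.e+00] F [-0.   0.2 -0.9] open 43.2 q [ 0.63  0.95 -0.36  1.69  0.52  0.6  -0.2 ]
```

View pics/s11.png

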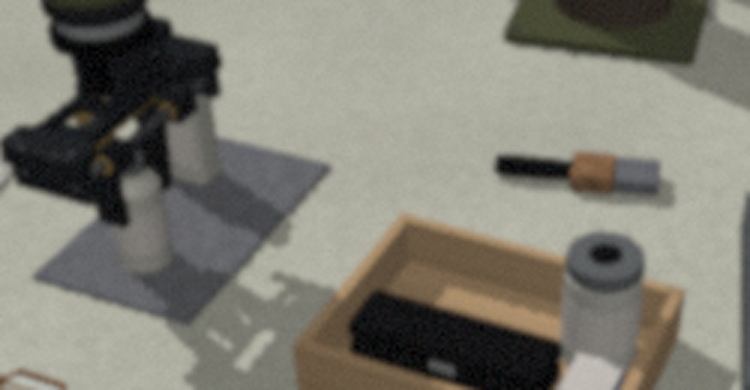

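>>> {"fn": "jog_arm", "kwargs": {"rows": [[[0,0,0.0005],0],[[0,0,0.001],0],[[0,0,0.001],0]]}}

```text
clock: 15.2
tool_pos: [0.545, -0.3002, 0.0813]
eef_rot: [0.763, 0.646, 0.0, 0.0]
contact_force: [-1.3, 0.7, 4.4]
opening: 0.493
```

>>> {"fn": "jog_arm", "kwargs": {"rows": [[[0,0,-0.0008],0],[[0,0,-0.0008],0],[[0,0,-0.0008],0],[[0,0,-0.0008],0]], "gripper": 64}}

```text
clock: 15.53
tool_pos: [0.5449, -0.3002, 0.0812]
eef_rot: [0.763, 0.646, 0.0, 0.0]
contact_force: [0.6, 1.1, -0.4]
opening: 0.722
```

Run:
```python
from h import *
s=state()
plan((.5715,.084,.165),80.45)
```

```text
t 15.53 pos [ 0.5449 -0.3002  0.0812] xax [ 0.1653  0.9862 -0.    ] zax [ 1.e-04 -0.e+00 -1.e+00] F [ 0.6  1.1 -0.4] open 63.6 q [ 0.63  0.95 -0.36  1.69  0.52  0.6  -0.2 ]
shift [ 0.511  -0.0496 -0.1117] turn 0.0003 rows>= 10 dist 0.3941 tool x deg 80.49
```

>>> {"fn": "jog_arm", "kwargs": {"rows": [[[0,0,-0.03],0],[[0,0,-0.07],0],[[0,0,-0.112],0],[[0.05,-0.005,-0.112],0],[[0.1,-0.01,-0.112],0],[[0.16,-0.016,-0.112],0],[[0.21,-0.02,-0.112],0],[[0.265,-0.026,-0.112],0],[[0.32,-0.031,-0.112],0],[[0.375,-0.036,-0.112],0],[[0.43,-0.042,-0.112],0],[[0.47,-0.046,-0.112],0],[[0.5,-0.049,-0.112],0],[[0.511,-0.0496,-0.112],0],[[0.511,-0.0496,-0.112],0],[[0.511,-0.0496,-0.112],0],[[0.511,-0.0496,-0.112],0],[[0.511,-0.0496,-0.112],0],[[0.511,-0.0496,-0.112],0]], "gripper": 88}}

```text
clock: 17.12
tool_pos: [0.5715, 0.0818, 0.1652]
eef_rot: [0.764, 0.645, -0.0, 0.0]
contact_force: [-0.1, 0.4, 0.4]
opening: 0.998
```

Run:
```python
from h import *
s=state(); save('wrist','w12.png',1.5)
save('scene','s12.png',3,(110,240,90,340))
```

```text
t 17.12 pos [0.5715 0.0818 0.1652] xax [ 0.1681  0.9858 -0.0012] zax [-3.0e-04 -1.2e-03 -1.0e+00] F [-0.1  0.4  0.4] open 88.0 q [-0.03  0.77 -0.34  1.79  0.4   0.65 -0.77]
```

View pics/w12.png

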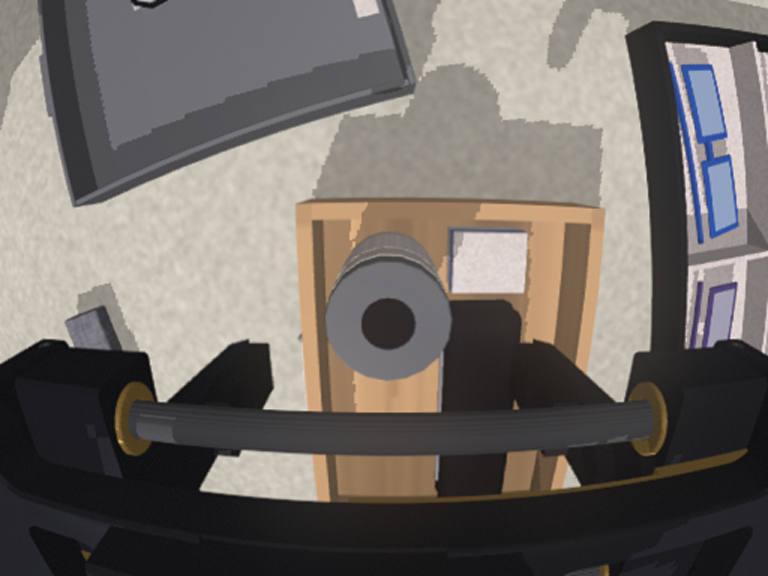

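View pics/s12.png

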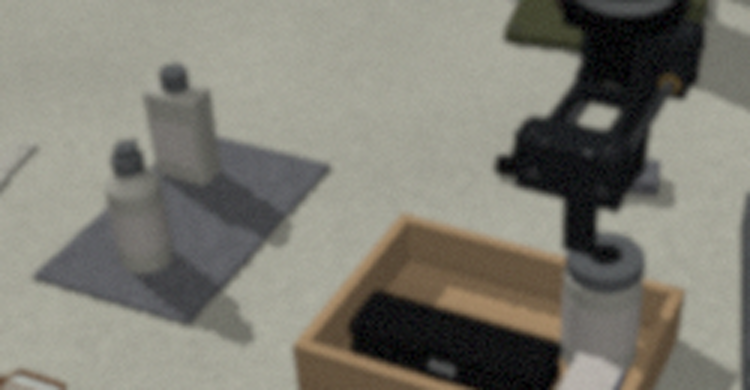

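Run:
```python
from h import *
s=state(); s['tool_pos']=np.array([0.5715,.0818,.1652])
c=cam('wrist',s)
P=lambda cc,rr,z: pix(c,rr/1.5,cc/1.5,z)[:2]
for n,p in dict(tub=P(389,319,.104)).items(): print(n,p.round(4),loc(p).round(4))
plan((.5712,.0843,.086),80.45)
```

```text
t 17.22 pos [0.5715 0.0827 0.1653] xax [ 1.671e-01  9.859e-01 -5.000e-04] zax [-1.e-04 -5.e-04 -1.e+00] F [-0.4  0.7 -0.4] open 87.8 q [-0.03  0.77 -0.34  1.79  0.4   0.65 -0.77]
tub [0.5723 0.0869] [-0.0373  0.0727]
shift [ 0.0021 -0.0008  0.1057] turn -0.0006 rows>= 2 dist 0.0793 tool x deg 80.38
```

>>> {"fn": "jog_arm", "kwargs": {"rows": [[[0.001,0,0.03],0],[[0.001,0,0.06],0],[[0.001,0,0.09],0],[[0.001,0,0.105],0],[[0.001,0,0.105],0],[[0.001,0,0.105],0],[[0.001,0,0.105],0],[[0.001,0,0.105],0],[[0.001,0,0.105],0]]}}

```text
clock: 17.97
tool_pos: [0.5723, 0.0849, 0.0877]
eef_rot: [0.763, 0.646, 0.001, 0.001]
contact_force: [0.7, 0.3, 0.5]
opening: 0.998
```

Run:
```python
from h import *
s=state(); save('wrist','w13.png',1.5)
```

```text
t 17.97 pos [0.5723 0.0849 0.0877] xax [1.654e-01 9.862e-01 8.000e-04] zax [ 2.1e-03  4.0e-04 -1.0e+00] F [0.7 0.3 0.5] open 87.9 q [-0.07  0.89 -0.27  1.83  0.46  0.48 -0.82]
```

View pics/w13.png

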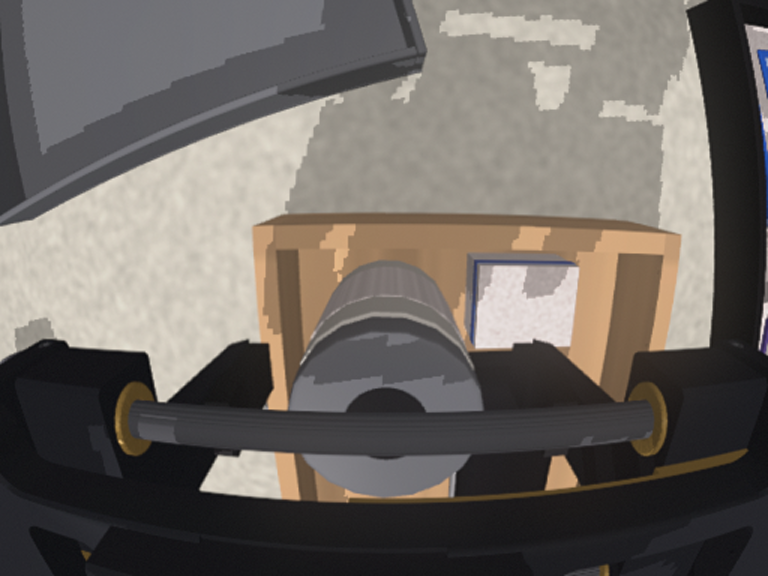

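>>> {"fn": "jog_arm", "kwargs": {"rows": [[[0,-0.0008,0],0],[[0,-0.0008,0],0],[[0,-0.0008,0],0],[[0,-0.0008,0],0]], "gripper": 62, "newtons": 12}}

```text
clock: 18.35
tool_pos: [0.571, 0.0848, 0.0867]
eef_rot: [0.763, 0.646, 0.0, 0.0]
contact_force: [0.3, 0.1, -0.6]
opening: 0.724
```

>>> {"fn": "jog_arm", "kwargs": {"rows": [[[0,0,0],0],[[0,0,0],0],[[0,0,0],0],[[0,0,0],0]], "gripper": 52, "newtons": 18}}

```text
clock: 18.68
tool_pos: [0.5709, 0.0849, 0.0866]
eef_rot: [0.763, 0.646, -0.0, -0.0]
contact_force: [-0.3, -0.1, 0.4]
opening: 0.657
```

Run:
```python
from h import *
s=state(); save('wrist','w14.png',1)
plan((.434,-.246,.20),80.45)
```

```text
t 18.68 pos [0.5709 0.0849 0.0866] xax [ 1.652e-01  9.863e-01 -1.000e-04] zax [-1.e-04 -1.e-04 -1.e+00] F [-0.3 -0.1  0.4] open 57.9 q [-0.07  0.89 -0.27  1.83  0.46  0.48 -0.82]
shift [-0.4652 -0.1072 -0.1512] turn 0.0004 rows>= 10 dist 0.3756 tool x deg 80.49
```

View pics/w14.png

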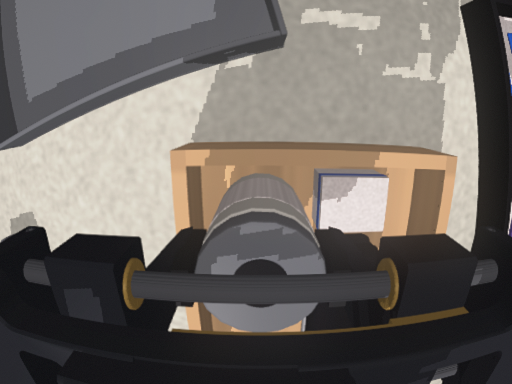

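>>> {"fn": "jog_arm", "kwargs": {"rows": [[[0,0,-0.015],0],[[0,0,-0.04],0],[[0,0,-0.075],0],[[0,0,-0.11],0],[[-0.04,-0.009,-0.12],0],[[-0.09,-0.021,-0.12],0],[[-0.14,-0.032,-0.12],0],[[-0.19,-0.044,-0.12],0],[[-0.24,-0.055,-0.12],0],[[-0.29,-0.067,-0.12],0],[[-0.34,-0.078,-0.12],0],[[-0.39,-0.09,-0.12],0],[[-0.43,-0.099,-0.11],0],[[-0.455,-0.105,-0.08],0],[[-0.466,-0.107,-0.05],0],[[-0.466,-0.107,-0.03],0],[[-0.466,-0.107,-0.02],0],[[-0.466,-0.107,-0.02],0],[[-0.466,-0.107,-0.02],0],[[-0.466,-0.107,-0.02],0]]}}

```text
clock: 20.4
tool_pos: [0.435, -0.2462, 0.1026]
eef_rot: [0.763, 0.646, 0.001, 0.001]
contact_force: [-0.3, -0.6, -1.5]
opening: 0.65
```

>>> {"fn": "jog_arm", "kwargs": {"rows": [[[0,0,0.008],0],[[0,0,0.014],0],[[0,0,0.019],0],[[0,0,0.023],0],[[0,0,0.025],0],[[0,0,0.0265],0],[[0,0,0.027],0],[[0,0,0.027],0],[[0,0,0.027],0]]}}

```text
clock: 21.15
tool_pos: [0.434, -0.2465, 0.0815]
eef_rot: [0.763, 0.646, -0.0, -0.0]
contact_force: [-0.9, 0.7, 2.1]
opening: 0.655
```

Run:
```python
from h import *
s=state(); save('scene','s15.png',3,(110,240,90,340))
```

```text
t 21.15 pos [ 0.434  -0.2465  0.0815] xax [ 1.651e-01  9.863e-01 -1.000e-04] zax [-1.e-04 -1.e-04 -1.e+00] F [-0.9  0.7  2.1] open 57.7 q [ 0.57  0.85 -0.23  2.07  0.63  0.3  -0.37]
```

View pics/s15.png

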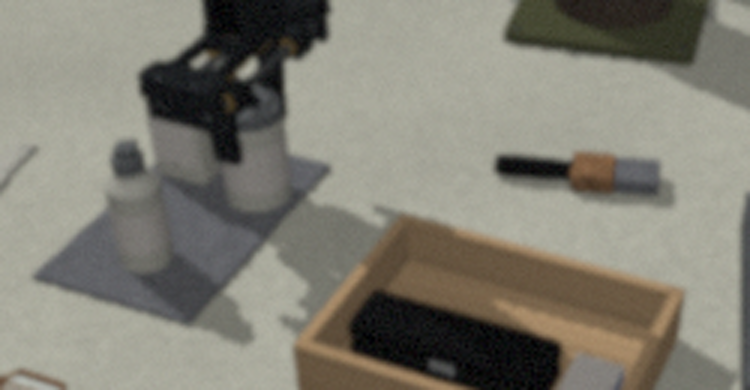

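>>> {"fn": "jog_arm", "kwargs": {"rows": [[[0,0,-0.0005],0],[[0,0,-0.0005],0],[[0,0,-0.0005],0],[[0,0,-0.0005],0]], "gripper": 80}}

```text
clock: 21.53
tool_pos: [0.4343, -0.2467, 0.0817]
eef_rot: [0.763, 0.646, 0.0, 0.0]
contact_force: [-0.4, -1.5, 0.3]
opening: 0.903
```

Run:
```python
from h import *
s=state()
plan((.612,-.055,.19),80.45)
```

```text
t 21.53 pos [ 0.4343 -0.2467  0.0817] xax [ 1.654e-01  9.862e-01 -1.000e-04] zax [ 5.e-04 -2.e-04 -1.e+00] F [-0.4 -1.5  0.3] open 79.5 q [ 0.57  0.85 -0.23  2.07  0.63  0.3  -0.37]
shift [ 0.2913  0.1914 -0.1443] turn 0.0003 rows>= 7 dist 0.2829 tool x deg 80.48
```

>>> {"fn": "jog_arm", "kwargs": {"rows": [[[0,0,-0.03],0],[[0,0,-0.07],0],[[0,0,-0.11],0],[[0.02,0.013,-0.14],0],[[0.06,0.039,-0.144],0],[[0.1,0.066,-0.144],0],[[0.14,0.092,-0.144],0],[[0.18,0.118,-0.144],0],[[0.22,0.145,-0.144],0],[[0.26,0.171,-0.144],0],[[0.285,0.187,-0.144],0],[[0.291,0.191,-0.144],0],[[0.291,0.191,-0.144],0],[[0.291,0.191,-0.144],0],[[0.291,0.191,-0.144],0],[[0.291,0.191,-0.144],0],[[0.291,0.191,-0.144],0]]}}

```text
clock: 22.95
tool_pos: [0.6107, -0.0567, 0.1897]
eef_rot: [0.764, 0.645, -0.001, 0.0]
contact_force: [0.7, -0.4, -0.5]
opening: 0.908
```

Run:
```python
from h import *
s=state(); save('wrist','w16.png',1.5)
save('scene','s16.png',3,(110,260,90,340))
```

```text
t 22.95 pos [ 0.6107 -0.0567  0.1897] xax [ 0.1673  0.9859 -0.0011] zax [-6.e-04 -1.e-03 -1.e+00] F [ 0.7 -0.4 -0.5] open 80.0 q [ 0.24  0.78 -0.41  1.66  0.41  0.78 -0.52]
```

View pics/w16.png

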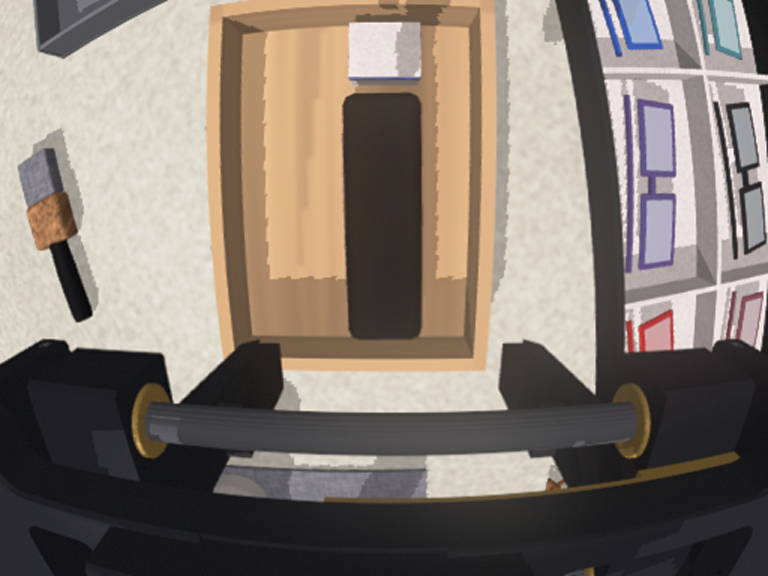

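View pics/s16.png

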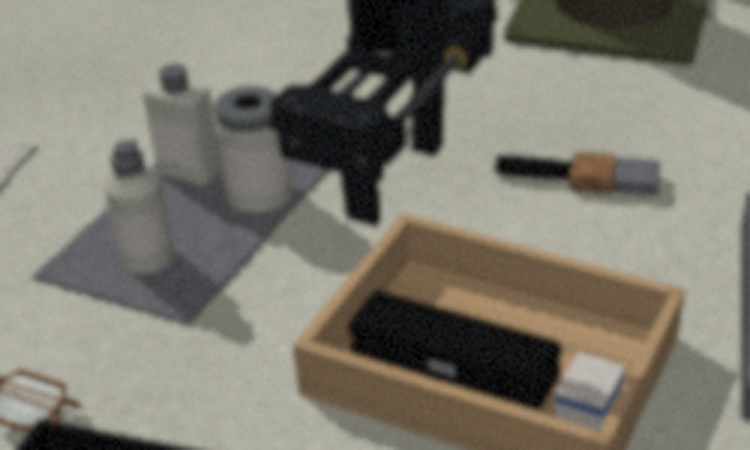

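Run:
```python
from h import *
s=state(); s['tool_pos']=np.array([.6107,-.0567,.1897])
c=cam('wrist',s)
P=lambda cc,rr,z: pix(c,rr/1.5,cc/1.5,z)[:2]
pts=np.array([P(343,94,.045),P(421,94,.045),P(421,338,.045),P(347,338,.045)])
print([loc(p).round(4).tolist() for p in pts],pts.mean(0),loc(pts.mean(0)))
l=P(343,215,.04);rr=P(422,215,.04);print(loc(l),loc(rr))
for n,p in dict(tl=P(208,5,.05),tr=P(497,0,.05),bl=P(232,370,.05),br=P(486,370,.05)).items(): print(n,loc(p).round(4))
print(proj(c,boxpts(*BOX,.176,.24,.05))*1.5)
```

```text
t 23.05 pos [ 0.6111 -0.056   0.1898] xax [ 1.665e-01  9.860e-01 -5.000e-04] zax [-2.e-04 -5.e-04 -1.e+00] F [-0.3  0.2  1. ] open 79.8 q [ 0.24  0.78 -0.41  1.66  0.41  0.78 -0.52]
[[-0.0031, 0.0543], [0.0432, 0.0539], [0.0446, -0.0987], [-0.0032, -0.0986]] [ 0.61340494 -0.01635091] [ 0.02038398 -0.02227744]
[-0.00421568 -0.02000553] [ 0.04439164 -0.02016653]
tl [-0.0897  0.1211]
tr [0.0898 0.117 ]
bl [-0.0831 -0.1214]
br [ 0.0881 -0.12  ]
[[ -4.47085758 493.97922104]
 [  6.04724778 210.31943066]
 [367.87489235 225.18484385]
 [369.9955726  485.85726393]]
```

Run:
```python
from h import *
plan((.6135,-.0165,.11),80.45)
```

```text
shift [ 0.0525 -0.0055  0.1064] turn -0.0003 rows>= 3 dist 0.0891 tool x deg 80.42
```

>>> {"fn": "jog_arm", "kwargs": {"rows": [[[0.02,-0.002,0.035],0],[[0.04,-0.004,0.07],0],[[0.052,-0.0055,0.1],0],[[0.052,-0.0055,0.106],0],[[0.052,-0.0055,0.106],0],[[0.052,-0.0055,0.106],0],[[0.052,-0.0055,0.106],0],[[0.052,-0.0055,0.106],0],[[0.052,-0.0055,0.106],0]], "gripper": 65}}

```text
clock: 23.8
tool_pos: [0.6145, -0.0167, 0.1114]
eef_rot: [0.764, 0.646, 0.001, 0.001]
contact_force: [0.4, -0.4, -0.5]
opening: 0.737
```

Run:
```python
from h import *
s=state(); save('wrist','w17.png',1.5)
plan((.6135,-.0165,.038),80.45)
```

```text
t 23.80 pos [ 0.6145 -0.0167  0.1114] xax [ 0.1664  0.9861 -0.    ] zax [ 2.1e-03 -4.0e-04 -1.0e+00] F [ 0.4 -0.4 -0.5] open 65.0 q [ 0.14  0.89 -0.35  1.71  0.47  0.63 -0.63]
shift [-0.0002 -0.0013  0.0976] turn -0.0001 rows>= 2 dist 0.0732 tool x deg 80.44
```

View pics/w17.png

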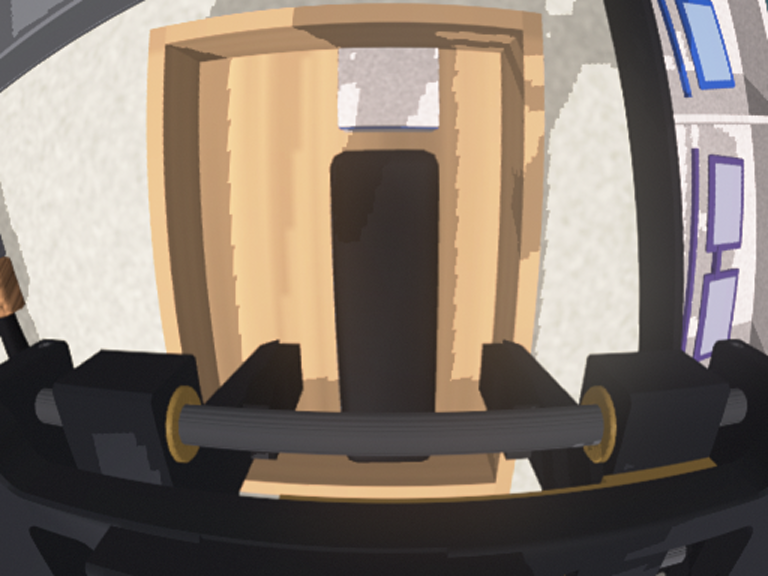

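>>> {"fn": "jog_arm", "kwargs": {"rows": [[[0,-0.001,0.025],0],[[0,-0.001,0.05],0],[[0,-0.001,0.07],0],[[0,-0.001,0.085],0],[[0,-0.001,0.093],0],[[0,-0.001,0.096],0],[[0,-0.001,0.096],0],[[0,-0.001,0.096],0],[[0,-0.001,0.096],0],[[0,-0.001,0.096],0]]}}

```text
clock: 24.68
tool_pos: [0.6136, -0.0157, 0.039]
eef_rot: [0.763, 0.646, 0.001, 0.0]
contact_force: [-0.2, 0.6, 0.4]
opening: 0.736
```

Run:
```python
from h import *
s=state(); save('wrist','w18.png',1.5)
```

```text
t 24.68 pos [ 0.6136 -0.0157  0.039 ] xax [1.653e-01 9.862e-01 3.000e-04] zax [ 0.0014  0.     -1.    ] F [-0.2  0.6  0.4] open 64.9 q [ 0.11  1.   -0.29  1.72  0.52  0.5  -0.68]
```

View pics/w18.png

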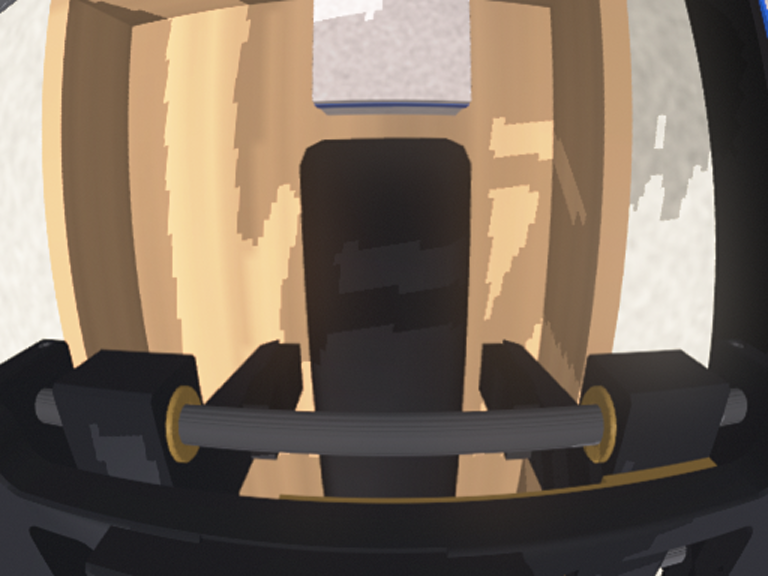

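Case centred between the fingers (about col 388 vs 391). Closing.

>>> {"fn": "jog_arm", "kwargs": {"rows": [[[0,0,0],0],[[0,0,0],0],[[0,0,0],0],[[0,0,0],0],[[0,0,0],0],[[0,0,0],0]], "gripper": 40, "newtons": 15}}

```text
clock: 25.23
tool_pos: [0.6131, -0.0158, 0.0383]
eef_rot: [0.763, 0.646, 0.0, 0.0]
contact_force: [0.1, -0.2, 2.1]
opening: 0.54
```

Run:
```python
from h import *
s=state()
T=(.4753,.2779,.0905)
# tray fit check with scene cam
p=glob((0,-.036),T); print(p, np.degrees(T[2]))
plan((*p,.16),np.degrees(T[2]))
plan((*p,.16),np.degrees(T[2])+180)
save('top','top19.png',4,(130,260,90,280)); save('scene','s19.png',4,(150,280,300,450))
```

```text
t 25.23 pos [ 0.6131 -0.0158  0.0383] xax [ 1.652e-01  9.863e-01 -1.000e-04] zax [ 1.e-04 -1.e-04 -1.e+00] F [ 0.1 -0.2  2.1] open 47.6 q [ 0.11  1.   -0.28  1.72  0.52  0.5  -0.68]
[0.47855355 0.24204732] 5.18526804593395
shift [ 0.3094 -0.2337 -0.1623] turn 0.6572 rows>= 11 dist 0.3153 tool x deg 80.49
shift [ 0.3094 -0.2337 -0.1623] turn -0.9136 rows>= 15 dist 0.3153 tool x deg 80.49
```

View pics/top19.png

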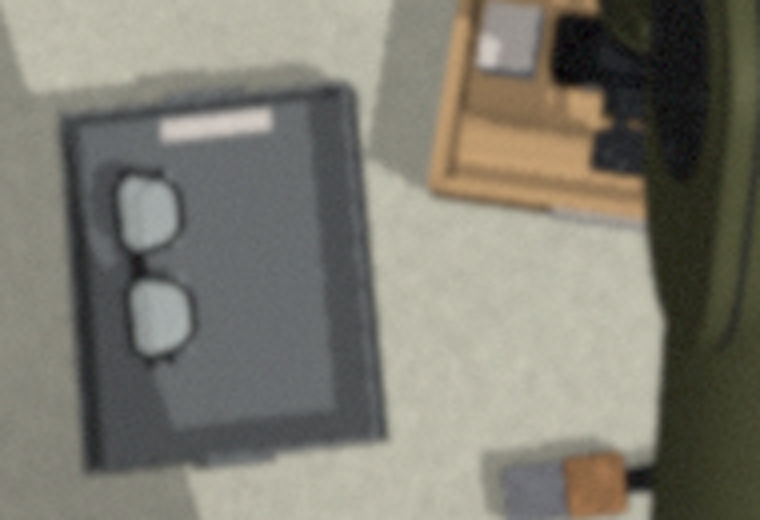

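View pics/s19.png

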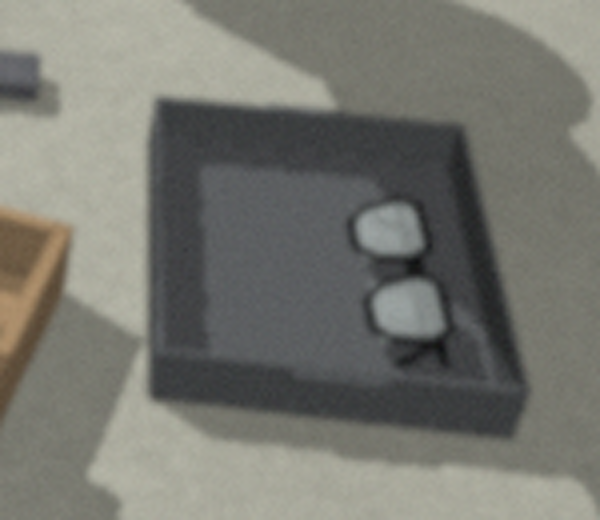

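>>> {"fn": "jog_arm", "kwargs": {"rows": [[[0,0,-0.015],0],[[0,0,-0.04],0],[[0,0,-0.075],0],[[0,0,-0.115],0],[[0.015,-0.012,-0.155],0.03],[[0.045,-0.034,-0.162],0.08],[[0.08,-0.06,-0.162],0.14],[[0.115,-0.086,-0.162],0.2],[[0.15,-0.113,-0.162],0.26],[[0.185,-0.14,-0.162],0.32],[[0.22,-0.166,-0.162],0.38],[[0.25,-0.189,-0.162],0.44],[[0.28,-0.211,-0.162],0.5],[[0.3,-0.227,-0.162],0.56],[[0.309,-0.2335,-0.162],0.61],[[0.309,-0.2335,-0.162],0.645],[[0.309,-0.2335,-0.162],0.657],[[0.309,-0.2335,-0.162],0.657],[[0.309,-0.2335,-0.162],0.657],[[0.309,-0.2335,-0.162],0.657]]}}

```text
clock: 27.0
tool_pos: [0.4789, 0.2412, 0.1598]
eef_rot: [0.999, 0.045, 0.0, -0.0]
contact_force: [-0.1, -0.9, -1.0]
opening: 0.541
```

>>> {"fn": "jog_arm", "kwargs": {"rows": [[[0,0,0],0],[[0,0,0],0],[[0,0,0],0]]}}

```text
clock: 27.25
tool_pos: [0.4788, 0.2415, 0.1597]
eef_rot: [0.999, 0.045, -0.0, -0.0]
contact_force: [-0.3, -0.2, -0.6]
opening: 0.542
```

Run:
```python
from h import *
s=state(); save('wrist','w20.png',1.5); save('scene','s20.png',3,(110,260,250,450))
```

```text
t 27.25 pos [0.4788 0.2415 0.1597] xax [ 9.959e-01  9.040e-02 -1.000e-04] zax [-1.e-04  0.e+00 -1.e+00] F [-0.3 -0.2 -0.6] open 47.8 q [-0.58  0.73  0.05  1.93 -0.07  0.48 -1.96]
```

View pics/w20.png

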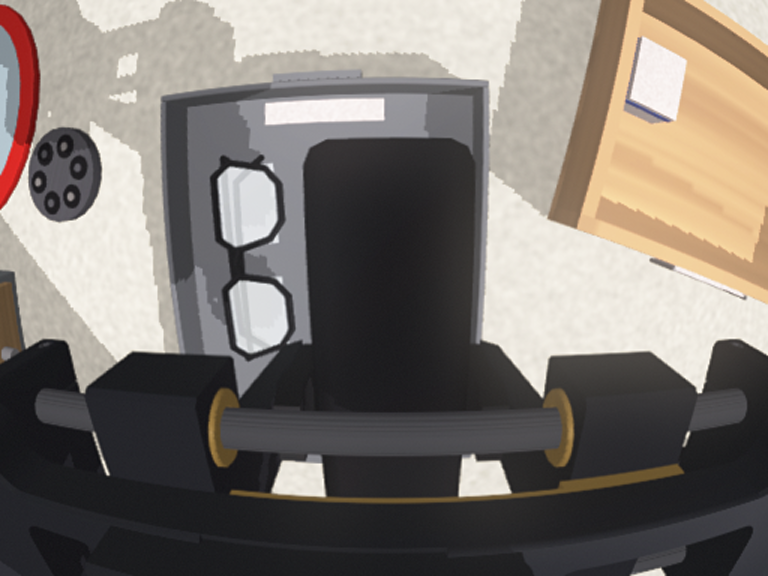

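View pics/s20.png

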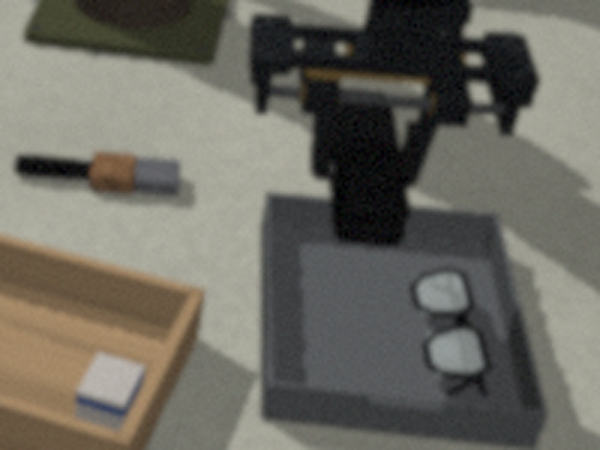

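Run:
```python
from h import *
s=get_state()
c=cam('wrist',s)
P=lambda cc,rr,z: pix(c,rr/1.5,cc/1.5,z)[:2]
T=(.4753,.2779,.0905)
a,b=P(162,97,.036),P(489,81,.036); print(a,b,np.linalg.norm(a-b),np.degrees(np.arctan2(*(b-a)[::-1]))+90)
ps=[P(475,340,.036),P(485,180,.036)]
for n,p in dict(tl=a,tr=b,r1=ps[0],r2=ps[1],spR=P(295,310,.030),spR2=P(285,210,.030),spL=P(211,190,.03)).items(): print(n,p.round(4),loc(p,T).round(4))
for p in boxpts(s['tool_pos'][0],s['tool_pos'][1],.0905,.158,.048,0): print(loc(p,T).round(4))
```

```text
[0.58784218 0.38839738] [0.60572367 0.19794176] 0.19129320760356355 5.363660699436949
tl [0.5878 0.3884] [0.1221 0.0999]
tr [0.6057 0.1979] [ 0.1227 -0.0914]
r1 [0.4544 0.1881] [-0.0289 -0.0875]
r2 [0.549  0.1949] [ 0.0659 -0.0894]
spR [0.4617 0.298 ] [-0.0117  0.0212]
spR2 [0.5216 0.3065] [0.0487 0.0243]
spL [0.5313 0.3535] [0.0626 0.0702]
[ 0.0791 -0.0125]
[-0.0789 -0.0125]
[-0.0789 -0.0605]
[ 0.0791 -0.0605]
```

>>> {"fn": "jog_arm", "kwargs": {"rows": [[[0.003,-0.0027,0.02],0],[[0.003,-0.0027,0.06],0],[[0.003,-0.0027,0.1],0],[[0.003,-0.0027,0.125],0],[[0.003,-0.0027,0.14],0],[[0.003,-0.0027,0.15],0],[[0.003,-0.0027,0.155],0],[[0.003,-0.0027,0.16],0],[[0.003,-0.0027,0.163],0],[[0.003,-0.0027,0.165],0],[[0.003,-0.0027,0.166],0],[[0.003,-0.0027,0.167],0],[[0.003,-0.0027,0.167],0],[[0.003,-0.0027,0.167],0],[[0.003,-0.0027,0.167],0]]}}

```text
clock: 28.6
tool_pos: [0.4808, 0.244, 0.0346]
eef_rot: [0.999, 0.045, 0.0, -0.0]
contact_force: [0.4, 0.8, -0.8]
opening: 0.545
```

Run:
```python
from h import *
s=state(); save('wrist','w21.png',1.5)
```

```text
t 28.60 pos [0.4808 0.244  0.0346] xax [9.959e-01 9.070e-02 4.000e-04] zax [ 4.e-04  1.e-04 -1.e+00] F [ 0.4  0.8 -0.8] open 48.0 q [-0.57  0.95  0.02  1.96 -0.08  0.23 -1.96]
```

View pics/w21.png

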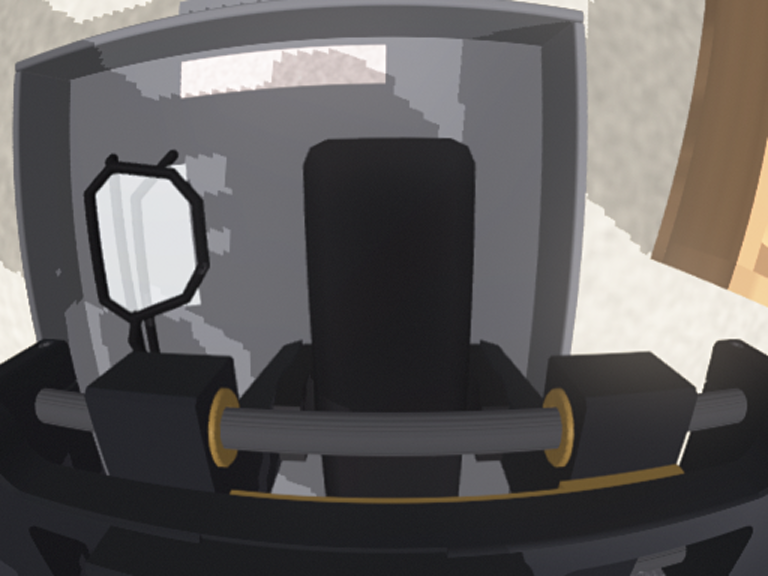

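>>> {"fn": "jog_arm", "kwargs": {"rows": [[[0,0,0.0006],0],[[0,0,0.0012],0],[[0,0,0.0016],0],[[0,0,0.0016],0],[[0,0,0.0016],0]]}}

```text
clock: 29.07
tool_pos: [0.4807, 0.244, 0.0334]
eef_rot: [0.999, 0.045, 0.0, 0.0]
contact_force: [0.2, -0.1, 1.2]
opening: 0.54
```

>>> {"fn": "jog_arm", "kwargs": {"rows": [[[0,0,0],0],[[0,0,0],0],[[0,0,0],0],[[0,0,0],0]], "gripper": 57}}

```text
clock: 29.4
tool_pos: [0.4808, 0.244, 0.0332]
eef_rot: [0.999, 0.045, 0.0, 0.0]
contact_force: [-0.2, 0.3, -0.7]
opening: 0.651
```

Run:
```python
from h import *
s=state()
plan((.4807,.244,.19),None)
plan((.434,-.2465,.17),80.45)
```

```text
t 29.40 pos [0.4808 0.244  0.0332] xax [9.959e-01 9.070e-02 2.000e-04] zax [ 2.e-04 -0.e+00 -1.e+00] F [-0.2  0.3 -0.7] open 57.3 q [-0.57  0.95  0.02  1.96 -0.08  0.23 -1.96]
shift [-1.00e-04  0.00e+00 -2.09e-01] turn 0.0 rows>= 4 dist 0.1568 tool x deg 5.2
shift [-0.1214  0.6457 -0.1824] turn -0.6566 rows>= 13 dist 0.5114 tool x deg 5.2
```

>>> {"fn": "jog_arm", "kwargs": {"rows": [[[0,0,-0.02],0],[[0,0,-0.06],0],[[0,0,-0.11],0],[[0,0,-0.16],0],[[0,0,-0.2],0],[[0,0,-0.2],0],[[0,0,-0.2],0]]}}

```text
clock: 29.98
tool_pos: [0.4816, 0.2445, 0.1848]
eef_rot: [0.999, 0.045, 0.002, -0.001]
contact_force: [-0.4, -0.0, 0.1]
opening: 0.646
```

Run:
```python
from h import *
s=state(); save('wrist','w22.png',1.2)
plan((.434,-.2465,.17),80.45)
```

```text
t 29.98 pos [0.4816 0.2445 0.1848] xax [0.9959 0.0907 0.0036] zax [ 0.0034  0.0019 -1.    ] F [-0.4 -0.   0.1] open 56.9 q [-0.59  0.69  0.06  1.91 -0.07  0.54 -1.96]
shift [-0.1212  0.6456  0.0176] turn -0.6566 rows>= 12 dist 0.4929 tool x deg 5.21
```

View pics/w22.png

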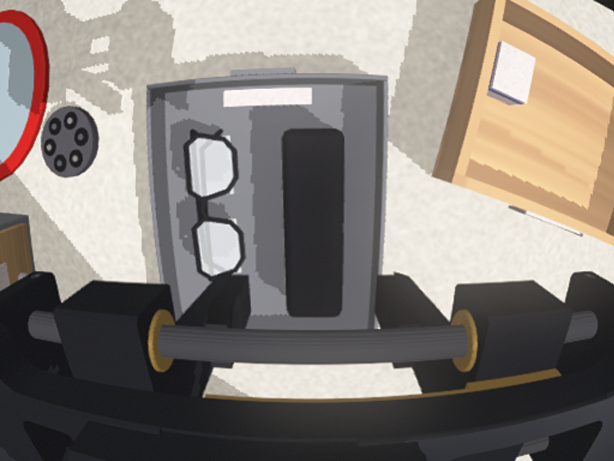

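>>> {"fn": "jog_arm", "kwargs": {"rows": [[[-0.01,0.04,0.017],-0.05],[[-0.02,0.09,0.017],-0.11],[[-0.027,0.145,0.017],-0.17],[[-0.038,0.2,0.017],-0.23],[[-0.048,0.255,0.017],-0.29],[[-0.058,0.31,0.017],-0.35],[[-0.069,0.365,0.017],-0.41],[[-0.079,0.42,0.017],-0.47],[[-0.089,0.475,0.017],-0.53],[[-0.1,0.53,0.017],-0.58],[[-0.11,0.585,0.017],-0.62],[[-0.117,0.625,0.017],-0.65],[[-0.121,0.6455,0.017],-0.6566],[[-0.121,0.6455,0.017],-0.6566],[[-0.121,0.6455,0.017],-0.6566],[[-0.121,0.6455,0.017],-0.6566],[[-0.121,0.6455,0.017],-0.6566],[[-0.121,0.6455,0.017],-0.6566],[[-0.121,0.6455,0.017],-0.6566]], "gripper": 84}}

```text
clock: 31.62
tool_pos: [0.4346, -0.245, 0.1705]
eef_rot: [0.763, 0.647, 0.0, -0.0]
contact_force: [-0.4, 0.6, 0.2]
opening: 0.958
```

Run:
```python
from h import *
s=state(); save('wrist','w23.png',1.5)
plan((.434,-.2465,.0815),80.49)
```

```text
t 31.62 pos [ 0.4346 -0.245   0.1705] xax [1.635e-01 9.865e-01 3.000e-04] zax [-0.e+00  4.e-04 -1.e+00] F [-0.4  0.6  0.2] open 84.4 q [ 0.7   0.7  -0.45  2.02  0.58  0.55 -0.33]
shift [-0.0017 -0.0005  0.1188] turn 0.0006 rows>= 3 dist 0.0891 tool x deg 80.56
```

View pics/w23.png

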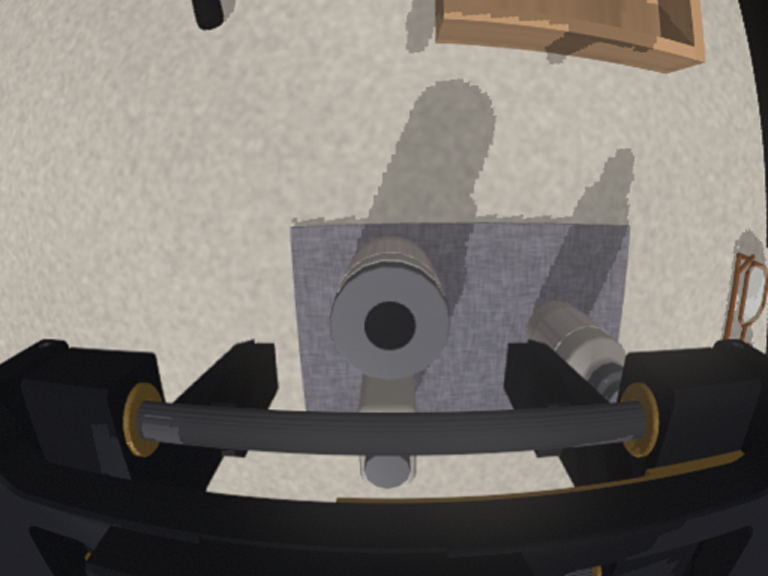

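>>> {"fn": "jog_arm", "kwargs": {"rows": [[[-0.001,-0.0003,0.03],0.0003],[[-0.001,-0.0003,0.065],0.0003],[[-0.001,-0.0003,0.095],0.0003],[[-0.001,-0.0003,0.112],0.0003],[[-0.001,-0.0003,0.118],0.0003],[[-0.001,-0.0003,0.118],0.0003],[[-0.001,-0.0003,0.118],0.0003],[[-0.001,-0.0003,0.118],0.0003],[[-0.001,-0.0003,0.118],0.0003],[[-0.001,-0.0003,0.118],0.0003]]}}

```text
clock: 32.5
tool_pos: [0.4343, -0.2474, 0.0828]
eef_rot: [0.764, 0.645, 0.0, 0.001]
contact_force: [-0.8, 0.3, 0.7]
opening: 0.949
```

Run:
```python
from h import *
s=state(); plan((.434,-.2465,.0815),80.49)
```

```text
t 32.50 pos [ 0.4343 -0.2474  0.0828] xax [ 1.669e-01  9.860e-01 -4.000e-04] zax [ 1.5e-03 -6.0e-04 -1.0e+00] F [-0.8  0.3  0.7] open 83.6 q [ 0.6   0.85 -0.28  2.07  0.72  0.32 -0.45]
shift [ 0.0011 -0.0006  0.0017] turn -0.0009 rows>= 1 dist 0.0016 tool x deg 80.39
```

>>> {"fn": "jog_arm", "kwargs": {"rows": [[[0.001,0,0.0005],-0.0005],[[0.001,0,0.0005],-0.0005],[[0.001,0,0.0005],-0.0005],[[0.001,0,0.0005],-0.0005],[[0.001,0,0.0005],-0.0005]], "gripper": 62, "newtons": 12}}

```text
clock: 32.92
tool_pos: [0.434, -0.2464, 0.0816]
eef_rot: [0.763, 0.646, -0.0, 0.0]
contact_force: [-0.4, 0.2, -0.4]
opening: 0.702
```

>>> {"fn": "jog_arm", "kwargs": {"rows": [[[0,0,0],0],[[0,0,0],0],[[0,0,0],0],[[0,0,0],0]], "gripper": 52, "newtons": 18}}

```text
clock: 33.25
tool_pos: [0.434, -0.2464, 0.0816]
eef_rot: [0.763, 0.646, -0.0, 0.0]
contact_force: [-0.2, 0.1, 0.2]
opening: 0.651
```

Run:
```python
from h import *
s=state(); plan((.434,-.2465,.0815),80.49); plan((.5709,.0849,.0866),80.49)
```

```text
t 33.25 pos [ 0.434  -0.2464  0.0816] xax [ 1.656e-01  9.862e-01 -1.000e-04] zax [-0.e+00 -1.e-04 -1.e+00] F [-0.2  0.1  0.2] open 57.3 q [ 0.59  0.85 -0.28  2.07  0.72  0.32 -0.45]
shift [-0.0002  0.0001  0.0002] turn -0.0002 rows>= 1 dist 0.0002 tool x deg 80.47
shift [ 0.4658  0.1069 -0.0067] turn -0.0002 rows>= 9 dist 0.3585 tool x deg 80.47
```

>>> {"fn": "jog_arm", "kwargs": {"rows": [[[0,0,-0.015],0],[[0,0,-0.04],0],[[0,0,-0.08],0],[[0.01,0.002,-0.115],0],[[0.04,0.009,-0.125],0],[[0.09,0.021,-0.125],0],[[0.14,0.032,-0.125],0],[[0.19,0.044,-0.125],0],[[0.24,0.055,-0.125],0],[[0.29,0.067,-0.125],0],[[0.34,0.078,-0.125],0],[[0.39,0.09,-0.125],0],[[0.43,0.099,-0.125],0],[[0.455,0.105,-0.11],0],[[0.4658,0.1069,-0.08],0],[[0.4658,0.1069,-0.05],0],[[0.4658,0.1069,-0.034],0],[[0.4658,0.1069,-0.034],0],[[0.4658,0.1069,-0.034],0],[[0.4658,0.1069,-0.034],0]]}}

```text
clock: 34.92
tool_pos: [0.5714, 0.0844, 0.1079]
eef_rot: [0.764, 0.646, 0.0, 0.0]
contact_force: [0.6, -0.6, -1.2]
opening: 0.654
```

>>> {"fn": "jog_arm", "kwargs": {"rows": [[[0,0,0.005],0],[[0,0,0.012],0],[[0,0,0.018],0],[[0,0,0.022],0],[[0,0,0.024],0],[[0,0,0.0255],0],[[0,0,0.0255],0],[[0,0,0.0255],0],[[0,0,0.0255],0],[[0,0,0.0255],0]]}}

```text
clock: 35.75
tool_pos: [0.571, 0.085, 0.0881]
eef_rot: [0.763, 0.646, 0.0, 0.0]
contact_force: [0.1, -0.1, -2.0]
opening: 0.654
```

Run:
```python
from h import *
s=state(); plan((.5709,.0849,.0866),80.49); save('wrist','w24.png',1.5)
```

```text
t 35.75 pos [0.571  0.085  0.0881] xax [1.656e-01 9.862e-01 1.000e-04] zax [ 3.e-04  0.e+00 -1.e+00] F [ 0.1 -0.1 -2. ] open 57.6 q [-0.04  0.89 -0.33  1.83  0.55  0.51 -0.91]
shift [-0.0001 -0.0002  0.002 ] turn -0.0002 rows>= 1 dist 0.0015 tool x deg 80.47
```

View pics/w24.png

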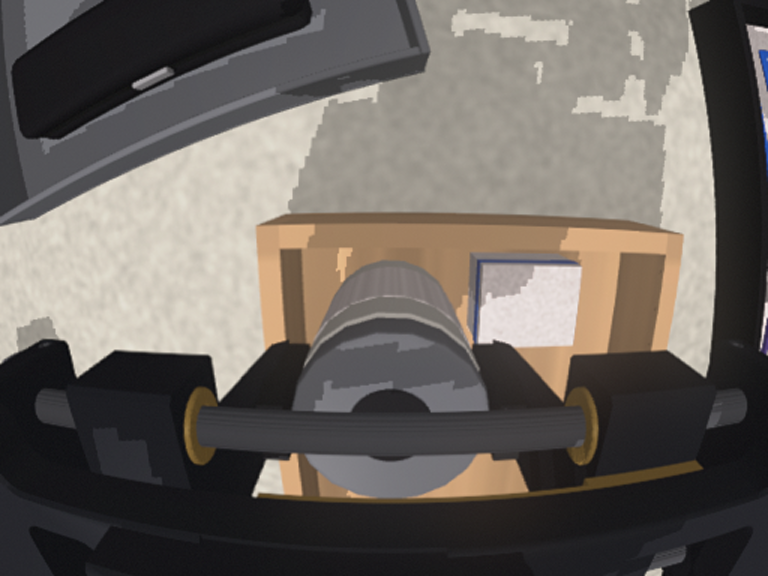

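Spot on. Lowering the last 1.5 mm.

>>> {"fn": "jog_arm", "kwargs": {"rows": [[[0,0,0.0007],0],[[0,0,0.0014],0],[[0,0,0.002],0],[[0,0,0.0022],0],[[0,0,0.0022],0],[[0,0,0.0022],0]]}}

```text
clock: 36.3
tool_pos: [0.571, 0.0849, 0.0866]
eef_rot: [0.763, 0.646, 0.0, 0.0]
contact_force: [-0.8, -0.9, 3.0]
opening: 0.656
```

>>> {"fn": "jog_arm", "kwargs": {"rows": [[[0,0,-0.0005],0],[[0,0,-0.0005],0],[[0,0,-0.0005],0],[[0,0,-0.0005],0]], "gripper": 80}}

```text
clock: 36.63
tool_pos: [0.571, 0.085, 0.0866]
eef_rot: [0.763, 0.646, 0.0, 0.0]
contact_force: [-0.0, 1.1, -0.3]
opening: 0.906
```

Run:
```python
from h import *
s=state(); plan((.545,-.3002,.165),80.49)
```

```text
t 36.63 pos [0.571  0.085  0.0866] xax [1.656e-01 9.862e-01 1.000e-04] zax [ 1.e-04  0.e+00 -1.e+00] F [-0.   1.1 -0.3] open 79.8 q [-0.04  0.9  -0.33  1.83  0.55  0.51 -0.91]
shift [-0.5122  0.0508 -0.1045] turn -0.0002 rows>= 10 dist 0.3939 tool x deg 80.47
```

>>> {"fn": "jog_arm", "kwargs": {"rows": [[[0,0,-0.03],0],[[0,0,-0.07],0],[[0,0,-0.104],0],[[-0.05,0.005,-0.104],0],[[-0.1,0.01,-0.104],0],[[-0.155,0.0155,-0.104],0],[[-0.21,0.021,-0.104],0],[[-0.265,0.026,-0.104],0],[[-0.32,0.032,-0.104],0],[[-0.375,0.037,-0.104],0],[[-0.43,0.043,-0.104],0],[[-0.475,0.047,-0.104],0],[[-0.505,0.05,-0.104],0],[[-0.512,0.0508,-0.104],0],[[-0.512,0.0508,-0.104],0],[[-0.512,0.0508,-0.104],0],[[-0.512,0.0508,-0.104],0],[[-0.512,0.0508,-0.104],0],[[-0.512,0.0508,-0.104],0]]}}

```text
clock: 38.22
tool_pos: [0.5455, -0.2981, 0.1649]
eef_rot: [0.762, 0.647, 0.0, -0.0]
contact_force: [-0.3, -0.4, 0.3]
opening: 0.906
```

Run:
```python
from h import *
s=state(); plan((.545,-.3002,.0813),80.49); save('wrist','w25.png',1.2); save('scene','s25.png',3,(110,260,90,340))
```

```text
t 38.22 pos [ 0.5455 -0.2981  0.1649] xax [1.627e-01 9.867e-01 7.000e-04] zax [ 3.e-04  6.e-04 -1.e+00] F [-0.3 -0.4  0.3] open 79.8 q [ 0.7   0.84 -0.5   1.65  0.53  0.79 -0.2 ]
shift [-0.0029 -0.0003  0.1115] turn 0.0013 rows>= 3 dist 0.0837 tool x deg 80.64
```

View pics/w25.png

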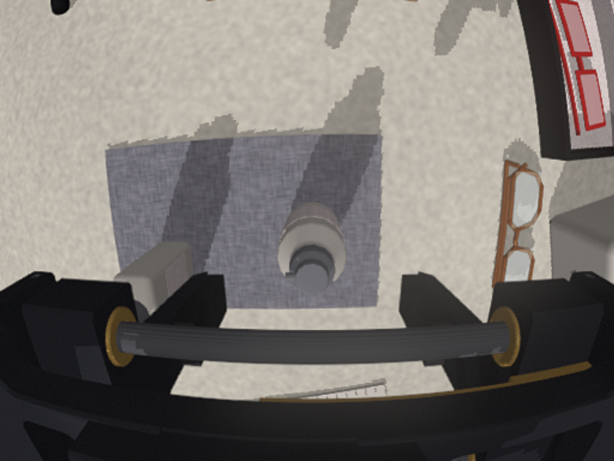

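View pics/s25.png

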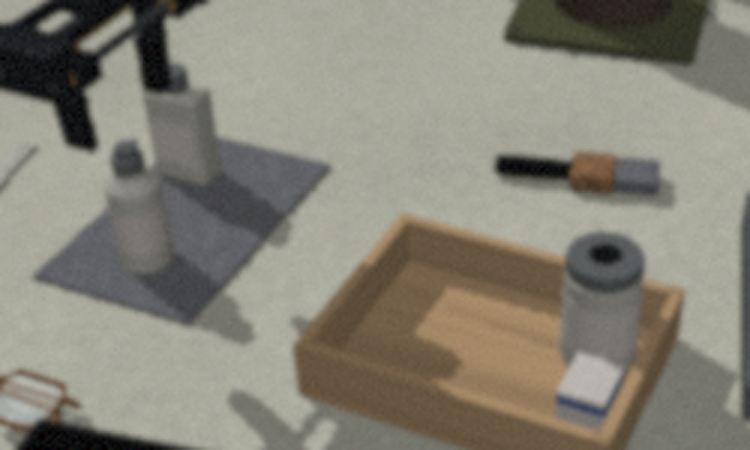

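>>> {"fn": "jog_arm", "kwargs": {"rows": [[[-0.0015,0,0.03],0.0005],[[-0.0015,0,0.065],0.0005],[[-0.0015,0,0.095],0.0005],[[-0.0015,0,0.108],0.0005],[[-0.0015,0,0.111],0.0005],[[-0.0015,0,0.111],0.0005],[[-0.0015,0,0.111],0.0005],[[-0.0015,0,0.111],0.0005],[[-0.0015,0,0.111],0.0005],[[-0.0015,0,0.111],0.0005]]}}

```text
clock: 39.15
tool_pos: [0.5452, -0.3015, 0.0824]
eef_rot: [0.764, 0.645, 0.0, 0.001]
contact_force: [0.5, -0.0, -1.0]
opening: 0.908
```

Run:
```python
from h import *
s=state(); plan((.545,-.3002,.0813),80.49)
```

```text
t 39.15 pos [ 0.5452 -0.3015  0.0824] xax [ 1.667e-01  9.860e-01 -5.000e-04] zax [ 1.5e-03 -8.0e-04 -1.0e+00] F [ 0.5 -0.  -1. ] open 80.0 q [ 0.66  0.95 -0.43  1.68  0.61  0.64 -0.27]
shift [ 0.0016 -0.0006  0.0015] turn -0.0008 rows>= 1 dist 0.0017 tool x deg 80.4
```

>>> {"fn": "jog_arm", "kwargs": {"rows": [[[0.0014,0,0],-0.0005],[[0.0014,0,0],-0.0005],[[0.0014,0,0],-0.0005],[[0.0014,0,0],-0.0005],[[0.0014,0,0],-0.0005]], "gripper": 48, "newtons": 12}}

```text
clock: 39.57
tool_pos: [0.5449, -0.3002, 0.0815]
eef_rot: [0.763, 0.646, -0.0, 0.0]
contact_force: [-0.4, -0.4, -0.2]
opening: 0.561
```

>>> {"fn": "jog_arm", "kwargs": {"rows": [[[0,0,0],0],[[0,0,0],0],[[0,0,0],0],[[0,0,0],0]], "gripper": 38, "newtons": 15}}

```text
clock: 39.9
tool_pos: [0.5448, -0.3002, 0.0815]
eef_rot: [0.763, 0.646, -0.0, -0.0]
contact_force: [-0.8, 0.6, -0.3]
opening: 0.495
```

Run:
```python
from h import *
s=state(); plan((.545,-.3002,.0813),80.49); plan((.5574,.0164,.0863),80.49)
```

```text
t 39.90 pos [ 0.5448 -0.3002  0.0815] xax [ 1.656e-01  9.862e-01 -1.000e-04] zax [-2.e-04 -1.e-04 -1.e+00] F [-0.8  0.6 -0.3] open 43.6 q [ 0.66  0.96 -0.43  1.69  0.61  0.64 -0.27]
shift [0.     0.0002 0.0002] turn -0.0002 rows>= 1 dist 0.0002 tool x deg 80.47
shift [ 0.4191 -0.0534 -0.0065] turn -0.0002 rows>= 8 dist 0.3169 tool x deg 80.47
```

>>> {"fn": "jog_arm", "kwargs": {"rows": [[[0,0,-0.015],0],[[0,0,-0.04],0],[[0,0,-0.08],0],[[0.01,-0.001,-0.115],0],[[0.04,-0.005,-0.125],0],[[0.09,-0.011,-0.125],0],[[0.14,-0.018,-0.125],0],[[0.19,-0.024,-0.125],0],[[0.24,-0.031,-0.125],0],[[0.29,-0.037,-0.125],0],[[0.34,-0.043,-0.125],0],[[0.38,-0.048,-0.125],0],[[0.41,-0.052,-0.12],0],[[0.4191,-0.0534,-0.1],0],[[0.4191,-0.0534,-0.07],0],[[0.4191,-0.0534,-0.045],0],[[0.4191,-0.0534,-0.034],0],[[0.4191,-0.0534,-0.034],0],[[0.4191,-0.0534,-0.034],0],[[0.4191,-0.0534,-0.034],0]]}}

```text
clock: 41.57
tool_pos: [0.5582, 0.0164, 0.1081]
eef_rot: [0.764, 0.646, 0.001, 0.0]
contact_force: [1.3, 0.8, -1.6]
opening: 0.499
```

>>> {"fn": "jog_arm", "kwargs": {"rows": [[[0,0,0.005],0],[[0,0,0.012],0],[[0,0,0.018],0],[[0,0,0.022],0],[[0,0,0.024],0],[[0,0,0.0255],0],[[0,0,0.0255],0],[[0,0,0.0255],0],[[0,0,0.0255],0],[[0,0,0.0255],0]]}}

```text
clock: 42.4
tool_pos: [0.5576, 0.0165, 0.088]
eef_rot: [0.763, 0.646, 0.0, 0.0]
contact_force: [0.4, -0.4, -2.7]
opening: 0.494
```

Run:
```python
from h import *
s=state(); plan((.5574,.0164,.0863),80.49); save('wrist','w26.png',1.2)
```

```text
t 42.40 pos [0.5576 0.0165 0.088 ] xax [0.1656 0.9862 0.    ] zax [ 3.e-04 -0.e+00 -1.e+00] F [ 0.4 -0.4 -2.7] open 43.5 q [ 0.08  0.88 -0.33  1.89  0.59  0.47 -0.84]
shift [-0.0001 -0.0002  0.0022] turn -0.0002 rows>= 1 dist 0.0017 tool x deg 80.47
```

View pics/w26.png

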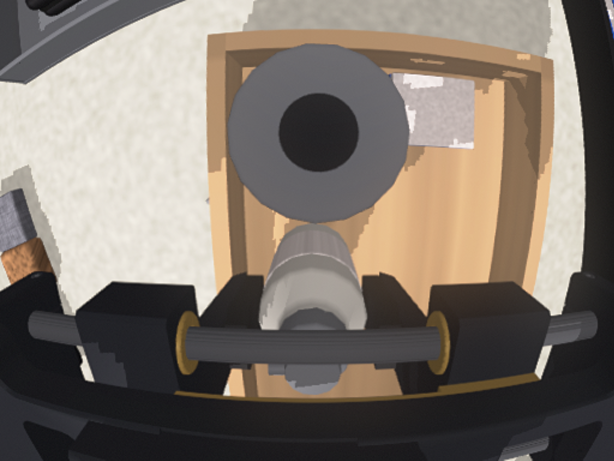

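>>> {"fn": "jog_arm", "kwargs": {"rows": [[[0,0,0.0007],0],[[0,0,0.0014],0],[[0,0,0.002],0],[[0,0,0.0024],0],[[0,0,0.0024],0],[[0,0,0.0024],0]]}}

```text
clock: 42.95
tool_pos: [0.5575, 0.0165, 0.0864]
eef_rot: [0.763, 0.646, 0.0, 0.0]
contact_force: [-1.3, -0.2, 4.3]
opening: 0.491
```

>>> {"fn": "jog_arm", "kwargs": {"rows": [[[0,0,-0.0006],0],[[0,0,-0.0006],0],[[0,0,-0.0006],0],[[0,0,-0.0006],0]], "gripper": 68}}

```text
clock: 43.28
tool_pos: [0.5576, 0.0165, 0.0864]
eef_rot: [0.763, 0.646, 0.0, 0.0]
contact_force: [0.1, 0.4, -0.7]
opening: 0.763
```

Run:
```python
from h import *
s=state(); plan((.4206,-.3184,.165),80.49)
```

```text
t 43.28 pos [0.5576 0.0165 0.0864] xax [1.656e-01 9.862e-01 1.000e-04] zax [ 1.e-04  1.e-04 -1.e+00] F [ 0.1  0.4 -0.7] open 67.2 q [ 0.08  0.88 -0.33  1.89  0.59  0.47 -0.84]
shift [-0.4706 -0.1061 -0.1049] turn -0.0002 rows>= 9 dist 0.3702 tool x deg 80.47
```

>>> {"fn": "jog_arm", "kwargs": {"rows": [[[0,0,-0.03],0],[[0,0,-0.07],0],[[0,0,-0.105],0],[[-0.05,-0.011,-0.105],0],[[-0.1,-0.0225,-0.105],0],[[-0.155,-0.035,-0.105],0],[[-0.21,-0.047,-0.105],0],[[-0.265,-0.06,-0.105],0],[[-0.32,-0.072,-0.105],0],[[-0.375,-0.0845,-0.105],0],[[-0.42,-0.0947,-0.105],0],[[-0.455,-0.1026,-0.105],0],[[-0.4706,-0.1061,-0.105],0],[[-0.4706,-0.1061,-0.105],0],[[-0.4706,-0.1061,-0.105],0],[[-0.4706,-0.1061,-0.105],0],[[-0.4706,-0.1061,-0.105],0],[[-0.4706,-0.1061,-0.105],0],[[-0.4706,-0.1061,-0.105],0]]}}

```text
clock: 44.87
tool_pos: [0.4213, -0.3171, 0.1654]
eef_rot: [0.763, 0.647, 0.0, -0.0]
contact_force: [-0.3, -0.8, -0.5]
opening: 0.772
```

Run:
```python
from h import *
s=state(); plan((.4206,-.3184,.0808),80.49); save('wrist','w27.png',1.2)
```

```text
t 44.87 pos [ 0.4213 -0.3171  0.1654] xax [1.631e-01 9.866e-01 4.000e-04] zax [ 3.e-04  3.e-04 -1.e+00] F [-0.3 -0.8 -0.5] open 68.0 q [ 0.86  0.74 -0.5   1.94  0.6   0.61 -0.2 ]
shift [-0.0019 -0.0007  0.1128] turn 0.0011 rows>= 3 dist 0.0846 tool x deg 80.61
```

View pics/w27.png

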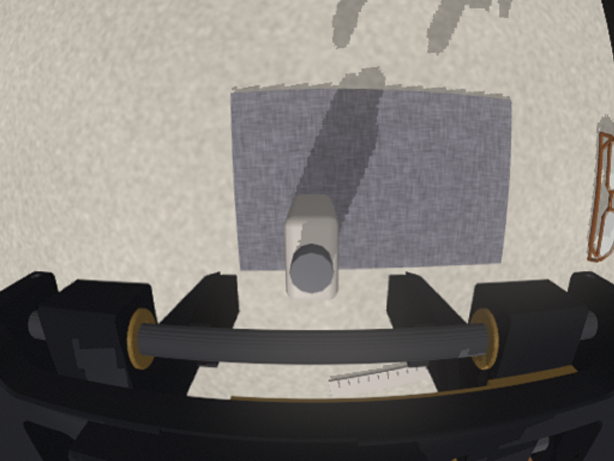

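>>> {"fn": "jog_arm", "kwargs": {"rows": [[[-0.001,-0.0003,0.03],0.0003],[[-0.001,-0.0003,0.065],0.0003],[[-0.001,-0.0003,0.095],0.0003],[[-0.001,-0.0003,0.108],0.0003],[[-0.001,-0.0003,0.112],0.0003],[[-0.001,-0.0003,0.112],0.0003],[[-0.001,-0.0003,0.112],0.0003],[[-0.001,-0.0003,0.112],0.0003],[[-0.001,-0.0003,0.112],0.0003],[[-0.001,-0.0003,0.112],0.0003]]}}

```text
clock: 45.75
tool_pos: [0.4206, -0.3195, 0.0821]
eef_rot: [0.764, 0.646, 0.0, 0.001]
contact_force: [0.6, -0.3, 0.2]
opening: 0.77
```

Run:
```python
from h import *
s=state(); plan((.4206,-.3184,.0808),80.49)
```

```text
t 45.75 pos [ 0.4206 -0.3195  0.0821] xax [ 1.664e-01  9.861e-01 -6.000e-04] zax [ 1.4e-03 -9.0e-04 -1.0e+00] F [ 0.6 -0.3  0.2] open 67.9 q [ 0.78  0.87 -0.36  1.98  0.73  0.42 -0.31]
shift [ 0.0014 -0.0002  0.0017] turn -0.0006 rows>= 1 dist 0.0017 tool x deg 80.42
```

>>> {"fn": "jog_arm", "kwargs": {"rows": [[[0.001,0.0005,0.0003],-0.0004],[[0.001,0.0005,0.0003],-0.0004],[[0.001,0.0005,0.0003],-0.0004],[[0.001,0.0005,0.0003],-0.0004],[[0.001,0.0005,0.0003],-0.0004]], "gripper": 36, "newtons": 12}}

```text
clock: 46.17
tool_pos: [0.4207, -0.3185, 0.081]
eef_rot: [0.763, 0.646, -0.0, 0.0]
contact_force: [0.2, -0.1, -0.6]
opening: 0.42
```

>>> {"fn": "jog_arm", "kwargs": {"rows": [[[0,0,0],0],[[0,0,0],0],[[0,0,0],0],[[0,0,0],0]], "gripper": 26, "newtons": 15}}

```text
clock: 46.5
tool_pos: [0.4206, -0.3185, 0.081]
eef_rot: [0.763, 0.646, -0.0, -0.0]
contact_force: [-0.3, 0.4, 0.4]
opening: 0.362
```

Run:
```python
from h import *
s=state(); plan((.4206,-.3184,.0808),80.49); plan((.5465,-.0545,.0859),80.49)
```

```text
t 46.50 pos [ 0.4206 -0.3185  0.081 ] xax [ 1.655e-01  9.862e-01 -1.000e-04] zax [-1.e-04 -0.e+00 -1.e+00] F [-0.3  0.4  0.4] open 31.9 q [ 0.77  0.88 -0.36  1.98  0.73  0.41 -0.31]
shift [ 0.0001 -0.0001  0.0003] turn -0.0001 rows>= 1 dist 0.0002 tool x deg 80.48
shift [ 0.3749  0.1073 -0.0066] turn -0.0001 rows>= 8 dist 0.2925 tool x deg 80.48
```

>>> {"fn": "jog_arm", "kwargs": {"rows": [[[0,0,-0.015],0],[[0,0,-0.04],0],[[0,0,-0.08],0],[[0.01,0.003,-0.115],0],[[0.04,0.0115,-0.125],0],[[0.08,0.023,-0.125],0],[[0.125,0.036,-0.125],0],[[0.17,0.0487,-0.125],0],[[0.215,0.0615,-0.125],0],[[0.26,0.0744,-0.125],0],[[0.3,0.086,-0.125],0],[[0.34,0.0973,-0.125],0],[[0.365,0.1045,-0.12],0],[[0.3749,0.1073,-0.1],0],[[0.3749,0.1073,-0.07],0],[[0.3749,0.1073,-0.045],0],[[0.3749,0.1073,-0.034],0],[[0.3749,0.1073,-0.034],0],[[0.3749,0.1073,-0.034],0],[[0.3749,0.1073,-0.034],0]]}}

```text
clock: 48.17
tool_pos: [0.5472, -0.0546, 0.1074]
eef_rot: [0.763, 0.646, 0.001, 0.0]
contact_force: [0.1, 0.5, -2.4]
opening: 0.362
```

>>> {"fn": "jog_arm", "kwargs": {"rows": [[[0,0,0.005],0],[[0,0,0.012],0],[[0,0,0.018],0],[[0,0,0.022],0],[[0,0,0.024],0],[[0,0,0.0255],0],[[0,0,0.0255],0],[[0,0,0.0255],0],[[0,0,0.0255],0],[[0,0,0.0255],0]]}}

```text
clock: 49.0
tool_pos: [0.5467, -0.0545, 0.0875]
eef_rot: [0.763, 0.646, 0.0, 0.0]
contact_force: [-0.3, 0.1, -1.6]
opening: 0.362
```

Run:
```python
from h import *
s=state(); plan((.5465,-.0545,.0859),80.49); save('wrist','w28.png',1.2)
```

```text
t 49.00 pos [ 0.5467 -0.0545  0.0875] xax [ 0.1654  0.9862 -0.    ] zax [ 3.e-04 -1.e-04 -1.e+00] F [-0.3  0.1 -1.6] open 31.9 q [ 0.22  0.88 -0.35  1.91  0.63  0.46 -0.75]
shift [-0.0001 -0.0002  0.0022] turn -0.0001 rows>= 1 dist 0.0016 tool x deg 80.48
```

View pics/w28.png

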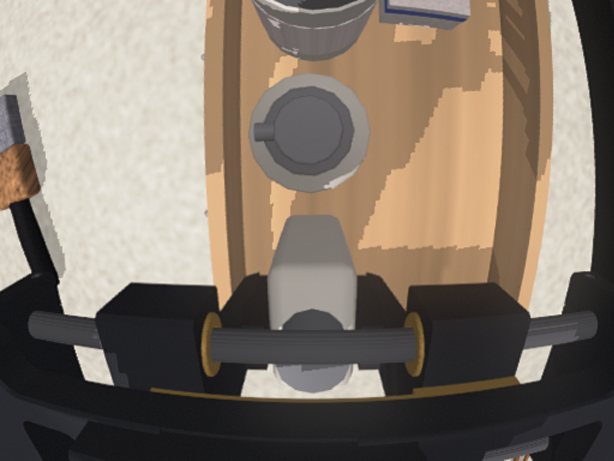

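>>> {"fn": "jog_arm", "kwargs": {"rows": [[[0,0,0.0007],0],[[0,0,0.0014],0],[[0,0,0.002],0],[[0,0,0.0024],0],[[0,0,0.0024],0],[[0,0,0.0024],0]]}}

```text
clock: 49.55
tool_pos: [0.5466, -0.0545, 0.086]
eef_rot: [0.763, 0.646, 0.0, 0.0]
contact_force: [-1.1, -0.0, 4.8]
opening: 0.361
```

>>> {"fn": "jog_arm", "kwargs": {"rows": [[[0,0,-0.0006],0],[[0,0,-0.0006],0],[[0,0,-0.0006],0],[[0,0,-0.0006],0]], "gripper": 60}}

```text
clock: 49.88
tool_pos: [0.5467, -0.0545, 0.0859]
eef_rot: [0.763, 0.646, 0.0, 0.0]
contact_force: [-0.0, -0.2, 0.7]
opening: 0.64
```

>>> {"fn": "jog_arm", "kwargs": {"rows": [[[0,0,-0.03],0],[[0,0,-0.07],0],[[0,0,-0.12],0],[[0,0,-0.17],0],[[0.02,0,-0.22],0],[[0.06,0,-0.26],0],[[0.1,0.006,-0.285],0.005],[[0.108,0.006,-0.285],0.005],[[0.108,0.006,-0.285],0.005],[[0.108,0.006,-0.285],0.005],[[0.108,0.006,-0.285],0.005],[[0.108,0.006,-0.285],0.005]]}}

```text
clock: 50.88
tool_pos: [0.5636, 0.0226, 0.2984]
eef_rot: [0.767, 0.641, -0.002, -0.0]
contact_force: [-0.5, 0.2, 0.1]
opening: 0.68
```

Run:
```python
from h import *
s=state(); save('wrist','w29.png',1.5); save('scene','s29.png',3,(130,280,190,440));
```

```text
t 50.88 pos [0.5636 0.0226 0.2984] xax [ 0.1775  0.9841 -0.0021] zax [-0.0029 -0.0016 -1.    ] F [-0.5  0.2  0.1] open 59.9 q [ 0.21  0.61 -0.56  1.69  0.38  0.96 -0.67]
```

View pics/w29.png

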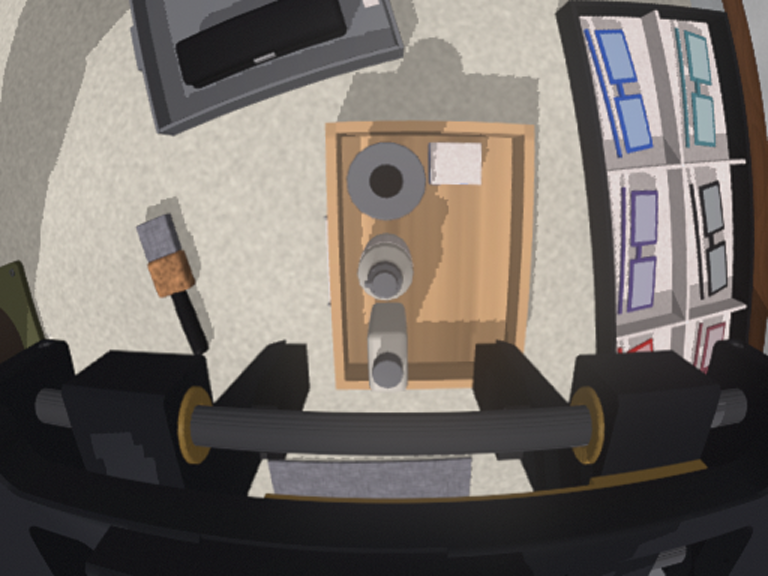

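View pics/s29.png

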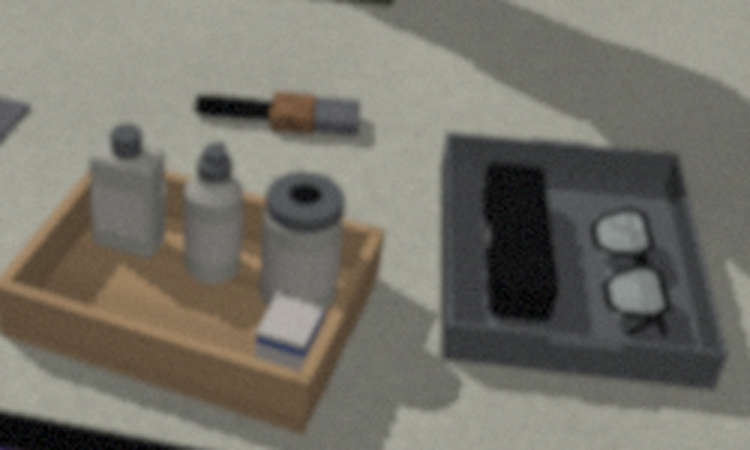

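Run:
```python
from h import *
a=cv2.imread('pics/scene0.png'); b=snapshot('scene')[:,:,::-1].copy()
for n,(x0,y0,x1,y1) in dict(flat=(220,168,246,206),spray=(249,176,273,208),tub=(277,186,305,224),carton=(274,226,298,254),specs=(384,196,416,246),boxcorner=(300,195,322,220)).items():
    t=a[y0:y1,x0:x1].astype(np.float32); m=6; reg=b[y0-m:y1+m,x0-m:x1+m].astype(np.float32)
    r_=cv2.matchTemplate(reg,t,cv2.TM_CCOEFF_NORMED); _,v,_,p=cv2.minMaxLoc(r_)
    x,y=p
    def sub(f,i): 
        return i+ (f[i-1]-f[i+1])/(2*(f[i-1]-2*f[i]+f[i+1])) if 0<i<len(f)-1 else i
    print(n,round(v,3),'dx %.2f dy %.2f px'%(sub(r_[y],x)-m,sub(r_[:,x],y)-m))
s=state()
```

```text
flat 0.934 dx 0.37 dy 0.32 px
spray 0.956 dx 0.08 dy 0.22 px
tub 0.953 dx -0.07 dy 0.20 px
carton 0.774 dx -0.18 dy -0.44 px
specs 0.946 dx 0.03 dy -0.01 px
boxcorner 0.963 dx -0.06 dy 0.91 px
t 51.03 pos [0.5641 0.0235 0.299 ] xax [ 1.768e-01  9.842e-01 -9.000e-04] zax [-1.5e-03 -6.0e-04 -1.0e+00] F [-0.1 -0.1 -0.5] open 60.0 q [ 0.21  0.6  -0.56  1.69  0.38  0.96 -0.67]
```

```bash
python3 -c "
from plant import workorder
print(workorder.finish_job())"
```

```text
the job is handed in; nothing more can be done
None
```

The job is handed in, at about 51 s of the 147 s allowed. I stood the flat bottle, spray bottle and tub on the felt mat, laid the case lid up in the free half of the job tray, then put the three back in the box.

- **Placement:** each bottle and the tub was released within about 0.2 mm of the arm pose at which I first gripped it, and the flat bottle was kept at its original angle. Matching the last scene picture against the first gave shifts of 0.5 px or less for all three, about 1 mm. The spectacles showed no shift.
- **Upright and undisturbed:** the last wrist and scene pictures show the bottles and tub upright, the case flat beside the spectacles and the arm clear of everything. The highest force read between moves was about 5 N, with nothing dropped or tipped.
- **Weaker checks:** the small carton matched less well (0.77 correlation, about 0.5 px shift), and a fixed corner of the box showed a false shift of 0.9 px. I put both down to changed shadows and the case no longer being there, because the arm never touched the carton. The top camera placed the box and tray about 5 mm away from where the wrist camera did, and I used the wrist camera's values.

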